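Pack and weigh the squashed bottles

TASK

Put every squashed bottle on the table into the plastic box, shut its lid and turn the latch fully on. Then weigh the box: take the hand scale from its cradle, hook it under the arch on the lid, lift the box clear of the table on the scale alone and keep it hanging for about three seconds. Set the box back down, unhook the scale and hang it back in its cradle, without disturbing the basin, the flowerpot or the can opener.

Things in the scene. Friction and masses are not known exactly. Their poses are not given: they have to be found in the camera images.
- box: Pale polypropylene box, loose on the table, outside 200 (x) x 250 (y) x 85 mm high, walls and floor 5 mm, open at the top while the lid is up. Origin: centre of its underside; z up, +x towards the hinge side (the far side), -x is the front. On the middle of the front a grey catch, 44 mm wide, rises to 109 mm above the table, its lip reaching inwards to box x = -85 mm, over a notch in the lid's front edge. About 0.45 to 0.65 kg with its lid.
- lid (a joint): Hinge of the box's lid, along the box's y axis at box x = +100 mm, 85 mm high. 0 = shut flat on the rim, grows as it opens, stop at 1.9; starts open at 1.6 to 1.78. Its free edge is then 285 mm above the table. Its light friction holds it there; pushed from behind towards the front to below about 1.0 rad it falls shut by itself. Lid 200 x 250 x 8 mm; shut, its top is 95 mm above the box's underside.
- lid_edge (a point): Point on the lid's free edge (the front edge when shut), 80 mm to the box's +y side of its middle, half-way through its 8 mm thickness; 200 mm from the hinge. Fixed to the lid (same axes as the box when the lid is shut). A good place to push: arch and latch on the lid's upper face (its back while open) stay more than 25 mm to the side of it.
- arch (a point): Middle of the bar of the grey carry arch on the lid, a round bar 10 mm thick that runs 84 mm along the box's y axis, its centre 140 mm above the box's underside at box x = 0 when the lid is shut, 40 mm of free space under it. Fixed to the lid.
- latch (a joint): Turn latch on the lid near its front. 0 = off (starts 0 to 0.25), grows clockwise seen from above with the lid shut, stop at 1.3 = on. At on its 40 mm blade points straight at the front and lies under the lip of the catch, which keeps the lid from opening; turn it with the lid shut. Stays where it is left (0.03 N m).
- latch_grip (a point): Grip point of the latch: on its vertical axis, box x = -55 mm, y = 0, 126.5 mm above the box's underside with the lid shut, inside an upright fin 46 mm long, 13 mm thick, 32 mm high (its top 140 mm above the box's underside). The point's frame turns with the latch: the fin lies along box x when on (1.3) and is 1.3 rad counter-clockwise of that at 0, so almost along y.
- scale_grip (a point): Hand scale, loose, at the centre of its black handle bar, which lies along the scale's y axis: 110 mm long, 18 mm thick (x), 22 mm high. Steel body with round white dials below it, 26 (x) x 42 (y) mm, down to 72 mm below this point. Below the body hangs a steel hook. z up when it hangs. 0.17 kg.
- hook (a joint): How far the scale's hook is drawn out, in m, against its spring (350 N/m): about 0 (under 2 mm) unloaded, stop at 0.04. The loaded box draws it 14 to 24 mm.
- hook_seat (a point): Where a load rests in the hook: the bottom of the hook's inside, 125 mm straight below the handle's centre while the spring is unloaded. Wire 6 mm thick, lowest point 6 mm below the seat. The hook opens upwards and to the scale's -x side: shank at x = +20 mm, tip at x = -22 mm, which rises 16 mm above the seat; 34 mm inside between them. So a bar along the scale's y axis enters from the -x side when it passes above the tip.
- cradle_seat (a point): Aluminium cradle, fixed; this point is where the centre of the scale's handle lies when it hangs in it, 150 mm above the table. Its y axis is along the handle. Two posts at y = +-45 mm, 12 mm wide, 78 mm between them, carry the handle's ends from below; leaning cheeks at each post centre it in x (about 8 mm of play either way at their tops, 7 mm above the handle's centre).
- bottle0_center (a point): Squashed PET bottle lying flat on the table, 110 x 48 x 24 mm, at the centre half-way up (12 mm). x runs lengthwise to the white cap at +55 mm, y is the 48 mm width. 30 g. Two or three bottles are present; absent ones read None.
- bottle1_center (a point): Squashed PET bottle lying flat on the table, 110 x 48 x 24 mm, at the centre half-way up (12 mm). x runs lengthwise to the white cap at +55 mm, y is the 48 mm width. 30 g. Two or three bottles are present; absent ones read None.
- bottle2_center (a point): Squashed PET bottle lying flat on the table, 110 x 48 x 24 mm, at the centre half-way up (12 mm). x runs lengthwise to the white cap at +55 mm, y is the 48 mm width. 30 g. Two or three bottles are present; absent ones read None.
- basin: Turquoise plastic basin, 240 mm across, 90 mm high, bystander, loose. Origin: centre of its underside.
- flowerpot: Terracotta flowerpot with a plant, 136 mm across, about 180 mm high, bystander, loose. Origin: centre of its underside.
- can_opener: Stainless steel can opener, 150 mm long (its x), 45 mm wide, 24 mm high, bystander, loose. Origin: centre of its underside.
- foot0 (a point): Corner of the box's underside, at box x = -100, y = -125 mm; at table height (0) when the box stands.
- foot1 (a point): Corner of the box's underside, at box x = -100, y = 125 mm; at table height (0) when the box stands.
- foot2 (a point): Corner of the box's underside, at box x = 100, y = -125 mm; at table height (0) when the box stands.
- foot3 (a point): Corner of the box's underside, at box x = 100, y = 125 mm; at table height (0) when the box stands.

How it is judged:
By the outcome, as a careful person would: the job done as asked, in the order asked, and still so for the second after the job is handed in, with the robot touching nothing.
Of bottle0, bottle1, bottle2 only 2 to 3 are there at a start; the rules pass over those that are not, and their reading is None.
At some moment in a run one of bottle0, bottle1, bottle2 may be knocked a few centimetres aside while the robot is not near it.
It also fails if it takes over 200 s, if anything falls off the work surface, if the arm or the gripper's body presses on something with over 40 N, if the wrist force passes 120 N, or if a joint passes its speed limit or range.

ROBOT

A 7-joint arm with a two-finger parallel gripper is mounted at the origin on the work surface. World frame = base frame: x ahead of the robot, y to its left, z up, the work surface at z = 0. Lengths are in m, angles in rad, forces in N, time in s.
With the tool pointing down it reaches from about 0.425 to 0.875 m from the base axis. Payload 4.7 kg.
Tool frame: the origin (TCP) lies midway between the tips of the shut fingers; the grasp point (between the pads) lies 19 mm behind it (manip.grip_depth is the distance from the TCP to the grasp point, in m); y points along the fingers, z is the direction in which the jaws open and shut, and the axes are right-handed (so a half turn about y gives the same grasp; the last joint's range is limited). The gripper opens to 87 mm and grips with 3 to 60 N. Pads are 19 mm wide; open, the fingers measure 117 mm over their backs; the gripper's body (75 mm by 190 mm) begins 51 mm behind the grasp point.
Start: joints at [-1.219, 0.321, -0.07, 1.45, 0.023, 1.371, -0.057], TCP at [0.215, 0.613, 0.193] pointing down, gripper open.
Joint ranges: [-2.86, 2.86], [-0.3, 2.09], [-1.38, 1.24], [0.06, 2.45], [-1.56, 4.7], [0.09, 2.05], [-2.69, 2.69]. Speed limits (rad/s): [2.57, 2.57, 3.14, 3.14, 3.14, 3.14, 3.14].

INTERFACE

Orientations are given as a rotation vector (axis times angle).
In Python, from rig import manip, camera gives the robot as it stands.
- The arm moves only by the tool drive_tool, never from a script. Its argument "commands" is a list of rows, each a list of 7 numbers: the shift along the world's x, y, z in mm, then the turn, a rotation vector about the world's x, y, z in rad, then the closure, from 0 (fully open) to 1 (shut). A call has 1 to 8 rows; each row shifts and turns the commanded pose from where the row before left it; what a row does not reach is not made up. A row lasts 1/10 s, in which the tool goes at most 50 mm and 8.59 degrees, less where a joint would pass 70% of its speed; a pose out of reach is approached as far as the arm can. A call is refused whole if a number of a shift passes 50 or a number of a turn 0.15, either way. A call with a gripper value outside its range is refused whole. The fingers move at their own pace and stop on an object; "squeeze" is the grip in N (left out, the last holds). Time passes only in rows, so rows that do not move let the fingers close. It gives the time, the measured TCP pose, the force and the opening at its end, in the units of the state.
- manip.get_state(): the state, without advancing time (a new reading comes with each control period).
- camera(name): name is "scene" or "top" or "wrist"; returns a dict with "image" (384x512x3 uint8, red, green, blue), "fovy" (degrees; the focal length in pixels is half the picture's height over the tangent of half this angle, whatever the lens; pixels are square), "cx", "cy" (the principal point, pixels), "origin" and "orientation" of the camera in the world; the wrist camera has in their place "mount" (4x4, takes a point from camera to tool coordinates, whose origin is the TCP and whose axes are the tool frame's). Camera axes: x right, y up, looking along -z (the intrinsics and any distortion apply to the point x, -y, -z); pixel columns grow to the right and rows downward; lengths in m; the calibration is good to about 2 mm. The wrist camera is an equidistant fisheye: a pixel r from the principal point sees the ray r / f radians off the axis. A picture is of the moment at which its call begins: read the wrist's pose just before it. There is no depth.
- manip.sign_off(): hands the job in, once; it reports no verdict.
The state is a dict: "time_s": time; "joint_pos": joint angles; "qvel": joint speeds; "joint_torque": joint torques, N m; "tool_pos": TCP position; "orientation": TCP orientation; "force": force on the tool from outside, world axes, zero at the start; "moment": the same for the moment, N m; "gripper_width": opening from 0.0 (shut) to 1.0 (fully open).
Only numpy, scipy, OpenCV 4.12 (cv2) and the standard library are available. Lean on these libraries where they do the work, as an engineer would, in place of code of your own. Each camera call takes 0.05 s, during which the arm holds its last target. There are 200 camera calls.

## Working session

There is one attempt and no reset: what is moved stays moved. The work goes in short steps, Python scripts to look and compute and a tool call to move; the robot and the scene stay as the last step left them, time stands still between calls to the robot, and variables do not carry over. Pictures are saved under pics/ and viewed, about 12 in all and at most 16, crops included, and the job is handed in when it is done.

Besides the shell and the picture viewer there is one more tool, called after ">>>" in YAML: its name, and indented under it one key for each argument. drive_tool: Moves the arm, as the interface text tells. Its arguments: {"type":"object","properties":{"commands":{"type":"array"},"squeeze":{"type":"number"}},"required":["commands"]}

```bash
ls; mkdir -p pics
cat > h.py <<'E'
import numpy as np, cv2
from rig import manip, camera
from scipy.spatial.transform import Rotation as R
def snap(name,fn):
    s=manip.get_state(); c=camera(name); cv2.imwrite('pics/'+fn,c['image'][:,:,::-1]); 
    if name=='wrist':
        T=np.eye(4);T[:3,:3]=Rm(s['orientation']);T[:3,3]=s['tool_pos'];c['T']=T@np.array(c['mount'])
    else:
        T=np.eye(4);T[:3,:3]=Rm(c['orientation']);T[:3,3]=c['origin'];c['T']=T
    c['fish']=name=='wrist'; return c
def Rm(o):
    o=np.array(o,float); return o if o.shape==(3,3) else R.from_rotvec(o).as_matrix()
def ray(c,u,v):
    f=192/np.tan(np.radians(c['fovy'])/2); x=(u-c['cx'])/f;y=(v-c['cy'])/f
    if c['fish']:
        t=np.hypot(x,y); d=np.array([x/t*np.sin(t),-y/t*np.sin(t),-np.cos(t)]) if t>0 else np.array([0,0,-1.])
    else: d=np.array([x,-y,-1.])
    d=c['T'][:3,:3]@d; return c['T'][:3,3],d/np.linalg.norm(d)
def onz(c,u,v,z):
    o,d=ray(c,u,v); return o+d*(z-o[2])/d[2]
def proj(c,p):
    q=np.linalg.inv(c['T'])@np.append(p,1); f=192/np.tan(np.radians(c['fovy'])/2); x,y,z=q[0],-q[1],-q[2]
    r=np.hypot(x,y); k=np.arctan2(r,z)/r if c['fish'] else 1/z
    return c['cx']+f*x*k, c['cy']+f*y*k
E
python3 - <<'E'
from h import *
import pickle
print(manip.get_state())
for n in ('scene','top','wrist'):
    c=snap(n,n+'0.png'); pickle.dump(c,open(n+'.pkl','wb'))
    print(n,{k:v for k,v in c.items() if k!='image'})
a=cv2.imread('pics/scene0.png');b=cv2.imread('pics/top0.png')
E
```

```text
pics
{'time_s': 0.0, 'joint_pos': array([-1.21891216,  0.3218374 , -0.07007501,  1.45170201,  0.02257352,
        1.37080654, -0.05689226]), 'qvel': array([ 0.00076799,  0.00024062,  0.00112852, -0.00060585, -0.00025741,
       -0.00174928, -0.00011395]), 'joint_torque': array([ 6.47969409e-04, -4.91300547e+01, -4.03643483e-01, -3.12522876e+01,
       -6.38059666e-02,  4.38025407e-02,  1.81812579e-04]), 'tool_pos': array([0.21524646, 0.61265939, 0.19233859]), 'orientation': array([-1.55645135,  0.26531913, -0.2649185 ]), 'force': array([ 0.26737271, -0.15003415,  0.32112693]), 'moment': array([-0.02076915, -0.00840027,  0.00142283]), 'gripper_width': 1.0047891855389854}
scene {'fovy': 57.8357644947382, 'cx': 259.298059438047, 'cy': 192.1380306915232, 'origin': array([1.49685008, 0.10574892, 0.9430428 ]), 'orientation': array([0.6137685 , 0.72903131, 1.59057658]), 'T': array([[-0.13943547, -0.65705103,  0.74083851,  1.49685008],
       [ 0.99013024, -0.08182953,  0.11378066,  0.10574892],
       [-0.01413723,  0.74939167,  0.66197603,  0.9430428 ],
       [ 0.        ,  0.        ,  0
[... 610 characters left out ...]
rist {'fovy': 65.70646984690485, 'cx': 252.73446925300166, 'cy': 189.13750793037212, 'mount': array([[ 2.57506324e-04, -9.70236754e-01, -2.42158160e-01,
        -6.46385243e-02],
       [ 1.27141730e-05,  2.42158171e-01, -9.70236786e-01,
        -1.90674141e-01],
       [ 9.99999967e-01,  2.46763267e-04,  7.46930183e-05,
        -3.51172408e-04],
       [ 0.00000000e+00,  0.00000000e+00,  0.00000000e+00,
         1.00000000e+00]]), 'T': array([[ 0.33157669, -0.9154619 , -0.22800529,  0.15425529],
       [ 0.94342664,  0.32129778,  0.08193849,  0.63412763],
       [-0.00175397, -0.24227515,  0.970206  ,  0.38314889],
       [ 0.        ,  0.        ,  0.        ,  1.        ]]), 'fish': True}
```

View pics/scene0.png

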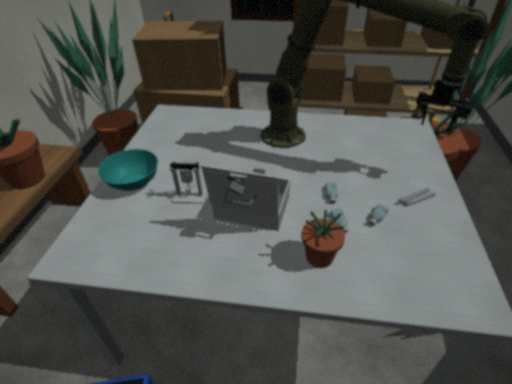

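View pics/top0.png

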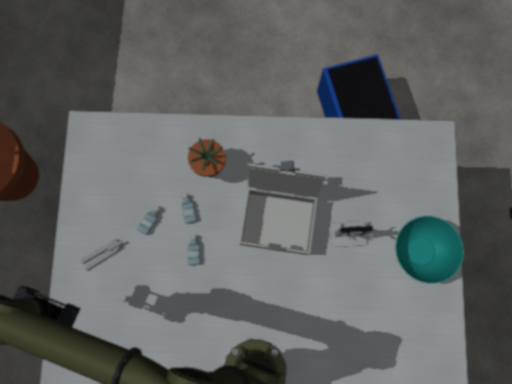

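The scene and top views show three bottles at top px (148,221), (189,208) and (194,251). The box is open at (280,220), the scale in its cradle at (355,231), the basin at (430,249), the pot at (207,157) and the opener at (103,254). Next I'll enlarge the views and measure.

Run:
```python
from h import *
import pickle
c=pickle.load(open('top.pkl','rb')); im=c['image']
hsv=cv2.cvtColor(im,cv2.COLOR_RGB2HSV)
for (u,v) in [(148,221),(189,208),(194,251)]: print(hsv[v,u])
m=((hsv[...,0]>80)&(hsv[...,0]<110)&(hsv[...,1]>50)&(hsv[...,2]>70)).astype(np.uint8)
m[:,230:]=0
cs,_=cv2.findContours(m,0,2)
for k in cs:
    if cv2.contourArea(k)<30: continue
    w=np.array([onz(c,*p[0],.012)[:2] for p in k],np.float32)*1000
    print(k.reshape(-1,2).mean(0),cv2.contourArea(k),cv2.minAreaRect(w))
for n,p in dict(boxc=(280,220),fl=(241,247),fr=(309,254),hl=(247,190),hr=(319,199)).items(): print(n,onz(c,*p,.085))
print('basin',onz(c,430,249,.09),'pot',onz(c,207,157,.1),'opener',onz(c,103,254,.02),'cradle',onz(c,355,229,.16))
a=cv2.resize(im[185:280,130:230],None,fx=5,fy=5,interpolation=2)
b=cv2.resize(im[155:265,235:385],None,fx=5,fy=5,interpolation=2)[:475]
cv2.imwrite('pics/crop1.png',a[:,:,::-1]);cv2.imwrite('pics/crop2.png',cv2.resize(im[150:270,230:385],None,fx=5,fy=5,interpolation=2)[:,:,::-1])
```

```text
[ 95  38 129]
[ 96  40 120]
[ 95  36 128]
boxc [ 0.531148   -0.07695197  0.085     ]
fl [0.43186761 0.05777386 0.085     ]
fr [ 0.41401672 -0.180717    0.085     ]
hl [0.6363841  0.04348803 0.085     ]
hr [ 0.61071465 -0.21471311  0.085     ]
basin [ 0.44274493 -0.60258974  0.09      ] pot [0.75045566 0.19081269 0.1       ] opener [0.39782749 0.5613774  0.02      ] cradle [ 0.49688194 -0.32690232  0.16      ]
```

View pics/crop2.png

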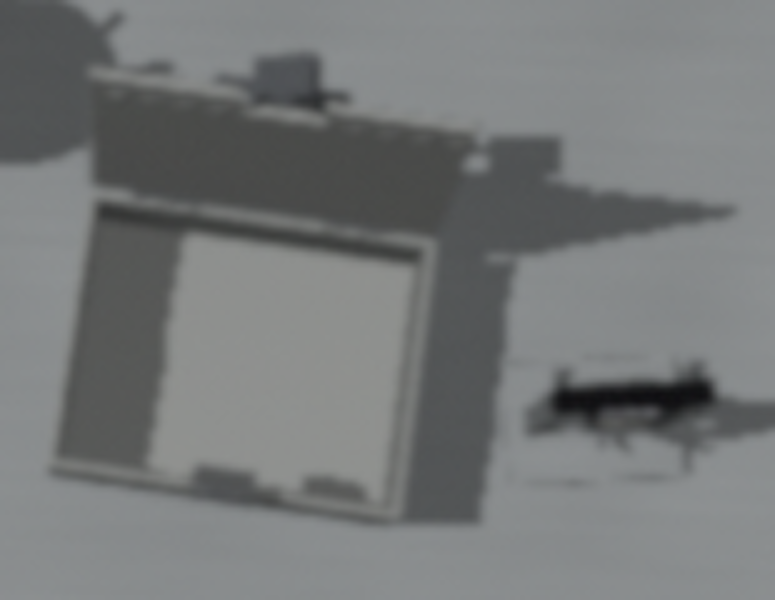

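View pics/crop1.png

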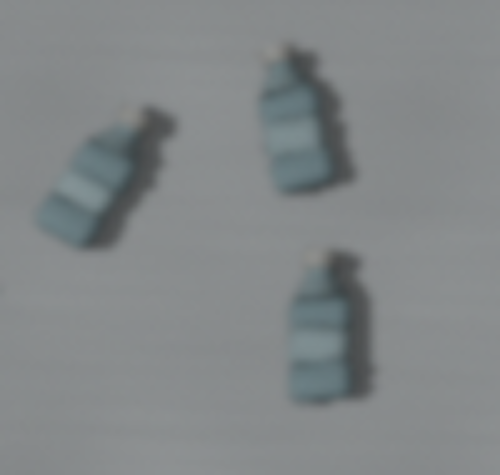

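Run:
```python
from h import *
import pickle
c=pickle.load(open('top.pkl','rb')); im=c['image']
C1=lambda u,v,z:onz(c,130+u/5-.4,185+v/5-.4,z)
for n,a,b in (('A',(135,112),(67,233)),('B',(277,47),(303,187)),('C',(315,253),(318,400))):
    p,q=C1(*a,.012),C1(*b,.012); d=p-q; print(n,(p+q)/2,np.linalg.norm(d),'yaw',np.arctan2(d[1],d[0]))
C2=lambda u,v,z:onz(c,230+u/5-.4,150+v/5-.4,z)
P=[C2(50,470,.085),C2(400,520,.085),C2(433,240,.085),C2(97,195,.085)]
for i in range(4): d=P[(i+1)%4]-P[i]; print(P[i],np.linalg.norm(d),np.arctan2(d[1],d[0]))
print(np.mean(P,0))
p,q=C2(553,398,.161),C2(712,392,.161);print('handle',p,q,(p+q)/2,np.linalg.norm(p-q),np.arctan2(*(p-q)[1::-1]))
hsv=cv2.cvtColor(im,cv2.COLOR_RGB2HSV)
m=((hsv[...,0]>85)&(hsv[...,0]<105)&(hsv[...,1]>27)&(hsv[...,2]>60)).astype(np.uint8)
m[:,230:]=0;m[:185]=0;m[280:]=0
cs,_=cv2.findContours(m,0,2)
for k in cs:
    if cv2.contourArea(k)<60: continue
    w=np.array([onz(c,*p[0],.012)[:2] for p in k],np.float32)*1000
    print(k.reshape(-1,2).mean(0),cv2.contourArea(k),cv2.minAreaRect(w))
s=pickle.load(open('scene.pkl','rb'))['image']
cv2.imwrite('pics/crop3.png',cv2.resize(s[145:245,150:300],None,fx=5,fy=5,interpolation=2)[:,:,::-1])
```

```text
A [0.53177786 0.40229519 0.012     ] 0.10173569935821367 yaw -0.44644882581097156
B [0.57738257 0.26486501 0.012     ] 0.10799682768113378 yaw 0.2362475415173896
C [0.42259358 0.23668827 0.012     ] 0.1074681443956826 yaw 0.07456572196558837
[0.44364061 0.06310639 0.085     ] 0.24751712395857473 -1.6848653453996747
[ 0.41546777 -0.18280217  0.085     ] 0.20125568099385466 -0.10893067194838106
[ 0.61553059 -0.20468175  0.085     ] 0.24258530657268293 1.4626703606802474
[0.64170928 0.03648687 0.085     ] 0.19984943145524325 3.007997772756132
[ 0.52908706 -0.07197266  0.085     ]
handle [ 0.49469929 -0.2769326   0.161     ] [ 0.50172477 -0.38391405  0.161     ] [ 0.49821203 -0.33042333  0.161     ] 0.107211879774993 1.6363722145243709
[193.60714286 249.21428571] 254.5 ((416.6995849609375, 232.3811798095703), (91.72042846679688, 43.972511291503906), 2.9431562423706055)
[148.11904762 221.57142857] 239.5 ((523.5108642578125, 407.43994140625), (45.98601150512695, 93.38603973388672), 61.063148498535156)
[188.57142857 209.25      ] 241.0 ((571.26171875, 260.1869201660156), (96.5415267944336, 46.12764358520508), 12.619263648986816)
```

View pics/crop3.png

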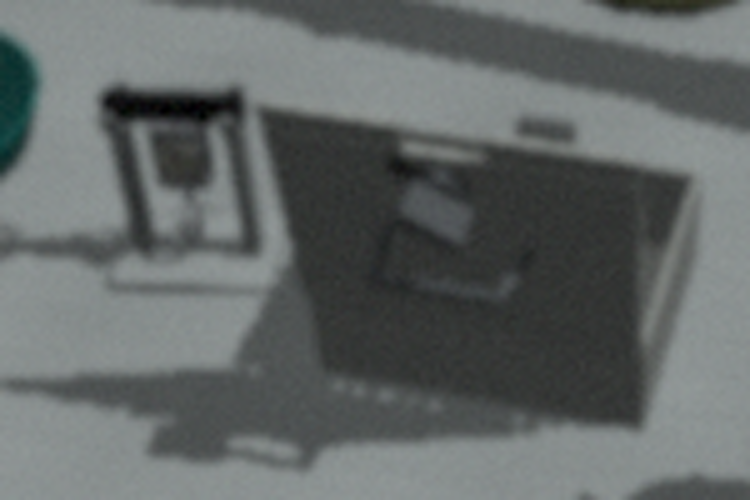

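Box, measured: centre (0.529,-0.072), yaw about -0.11, sides 200/245 (matches). Handle centre (0.498,-0.330), yaw about 0.066. The crop shows the lid's latch near its free edge and the arch below it. I'll move over bottle A first.

>>> drive_tool:
  commands:
    - [32,-21,0,0,0,-0.015,0]
    - [32,-21,0,0,0,-0.015,0]
    - [32,-21,0,0,0,-0.015,0]
    - [32,-21,0,0,0,-0.015,0]
    - [32,-21,0,0,0,-0.015,0]
    - [32,-21,0,0,0,-0.015,0]
    - [32,-21,0,0,0,-0.015,0]
    - [32,-21,0,0,0,-0.003,0]
  squeeze: 10

```text
time_s: 0.95
tool_pos: [0.4724, 0.4442, 0.1932]
orientation: [-1.543, 0.35, -0.35]
force: [-0.2, 0.3, 0.1]
gripper_width: 0.996
```

>>> drive_tool:
  commands:
    - [29,-20,0,0,0,0,0]
    - [28,-21,0,0,0,0,0]
    - [0,0,-20,0,0,0,0]
    - [0,0,0,0,0,0,0]
    - [0,0,0,0,0,0,0]

```text
time_s: 1.45
tool_pos: [0.5272, 0.4049, 0.1728]
orientation: [-1.543, 0.35, -0.347]
force: [1.2, 0.6, 0.5]
gripper_width: 0.999
```

```bash
cat >> h.py <<'E'
def jaw(s): z=Rm(s['orientation'])[:,2]; return np.arctan2(z[1],z[0])
def st():
    s=manip.get_state(); print('t',round(s['time_s'],2),'tcp',s['tool_pos'].round(4),'jaw',round(jaw(s),3),'down',Rm(s['orientation'])[:,1].round(3),'F',np.array(s['force']).round(1),'w',round(s['gripper_width'],3)); return s
def bottles(c,z=.012,smin=27,region=None,amin=60):
    hsv=cv2.cvtColor(cv2.GaussianBlur(c['image'],(3,3),0),cv2.COLOR_RGB2HSV)
    m=((hsv[...,0]>85)&(hsv[...,0]<105)&(hsv[...,1]>smin)&(hsv[...,2]>60)).astype(np.uint8)
    for k in cv2.findContours(m,0,2)[0]:
        if cv2.contourArea(k)<amin: continue
        w=np.array([onz(c,*p[0],z)[:2] for p in k],np.float32)*1000
        r=cv2.minAreaRect(w)
        if max(r[1])<200: print(k.reshape(-1,2).mean(0).round(),cv2.contourArea(k),np.round(r[0]),np.round(r[1]),round(r[2],1))
E
python3 - <<'E'
from h import *
st()
print('top');bottles(snap('top','t1.png'))
print('wrist');bottles(snap('wrist','w1.png'),amin=600)
E
```

```text
t 1.45 tcp [0.5272 0.4049 0.1728] jaw 1.126 down [-0.002 -0.    -1.   ] F [1.2 0.6 0.5] w 0.999
top
[194. 251.] 246.5 [417. 232.] [92. 44.] 2.9
[189. 210.] 235.5 [570. 260.] [94. 45.] 13.2
wrist
[251. 171.] 2562.0 [524. 405.] [ 46. 100.] 61.0
[ 97. 151.] 1917.5 [414. 231.] [97. 51.] 3.2
```

View pics/w1.png

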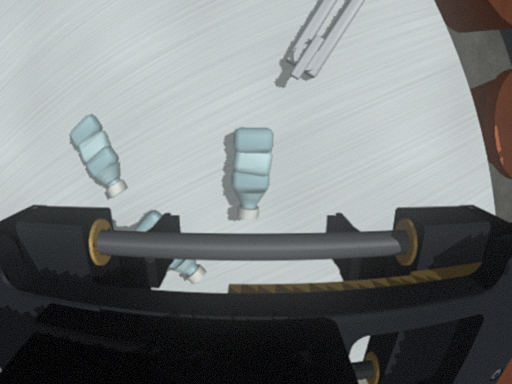

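Bottle A is centred under the gripper at wrist px (251,171). I'll descend and grip it.

>>> drive_tool:
  commands:
    - [0,-1,-40,0,0,0,0.2]
    - [0,0,-40,0,0,0,0.2]
    - [0,0,-40,0,0,0,0.2]
    - [0,0,-30,0,0,0,0.2]
    - [0,0,-17,0,0,0,0.2]
    - [0,0,0,0,0,0,1]
    - [0,0,0,0,0,0,1]
    - [0,0,0,0,0,0,1]
  squeeze: 10

```text
time_s: 2.35
tool_pos: [0.5299, 0.4047, 0.0091]
orientation: [-1.539, 0.347, -0.351]
force: [-0.1, 1.0, 0.1]
gripper_width: 0.61
```

>>> drive_tool:
  commands:
    - [0,0,0,0,0,0,1]
    - [0,0,0,0,0,0,1]
    - [0,0,20,0,0,0,1]
    - [0,0,30,0,0,0,1]
    - [0,0,40,0,0,0,1]
    - [0,0,40,0,0,0,1]

```text
time_s: 2.95
tool_pos: [0.5283, 0.403, 0.1381]
orientation: [-1.542, 0.35, -0.35]
force: [0.8, -0.1, 0.8]
gripper_width: 0.067
```

Run:
```python
from h import *
st()
print('wrist');bottles(snap('wrist','w2.png'),amin=500)
```

```text
t 2.95 tcp [0.5283 0.403  0.1381] jaw 1.125 down [-0. -0. -1.] F [ 0.8 -0.1  0.8] w 0.067
wrist
[252. 170.] 3205.5 [524. 405.] [ 46. 101.] 60.9
[ 86. 154.] 2247.0 [414. 231.] [98. 52.] 3.5
```

View pics/w2.png

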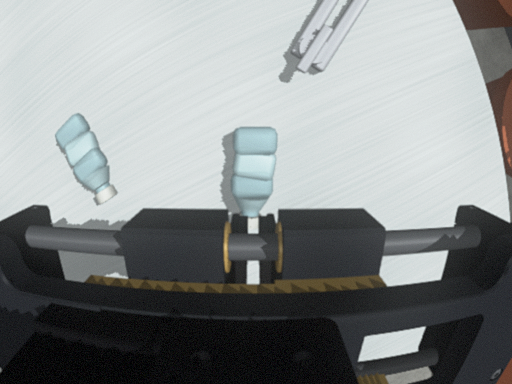

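The bottle hasn't moved. The jaws were still closing when I lifted, and the TCP was 5 mm high. I'll retry deeper with a longer, firmer close.

>>> drive_tool:
  commands:
    - [0,0,0,0,0,0,0.2]
    - [0,0,0,0,0,0,0.2]
    - [0,0,0,0,0,0,0.2]
    - [0,0,0,0,0,0,0.2]
    - [0,0,0,0,0,0,0.2]
    - [0,0,0,0,0,0,0.2]
    - [0,0,-40,0,0,0,0.2]
    - [0,0,-40,0,0,0,0.2]
  squeeze: 20

```text
time_s: 3.8
tool_pos: [0.5297, 0.4042, 0.0571]
orientation: [-1.539, 0.347, -0.351]
force: [-0.4, -0.0, -1.1]
gripper_width: 0.691
```

>>> drive_tool:
  commands:
    - [0,0,-35,0,0,0,0.2]
    - [0,0,-18,0,0,0,0.2]
    - [0,0,0,0,0,0,0.2]
    - [0,0,0,0,0,0,1]
    - [0,0,0,0,0,0,1]
    - [0,0,0,0,0,0,1]
    - [0,0,0,0,0,0,1]
    - [0,0,0,0,0,0,1]

```text
time_s: 4.6
tool_pos: [0.5288, 0.4036, 0.0043]
orientation: [-1.541, 0.349, -0.35]
force: [0.5, 0.1, 0.1]
gripper_width: 0.429
```

>>> drive_tool:
  commands:
    - [0,0,0,0,0,0,1]
    - [0,0,0,0,0,0,1]
    - [0,0,0,0,0,0,1]

```text
time_s: 4.9
tool_pos: [0.5284, 0.4032, 0.0035]
orientation: [-1.542, 0.35, -0.35]
force: [0.6, 0.2, -0.6]
gripper_width: 0.155
```

Run:
```python
from h import *
st()
c=snap('wrist','w3.png');bottles(c,amin=500);print(proj(c,manip.get_state()['tool_pos']))
```

```text
t 4.9 tcp [0.5284 0.4032 0.0035] jaw 1.125 down [ 0.  0. -1.] F [ 0.6  0.2 -0.6] w 0.155
[253. 271.] 533.5 [564. 386.] [20. 19.] 64.6
[258. 196.] 6383.0 [510. 412.] [48. 69.] 60.5
[ 19. 180.] 2125.0 [421. 246.] [50. 86.] 52.4
(np.float64(253.12857773783736), np.float64(213.52323612938596))
```

View pics/w3.png

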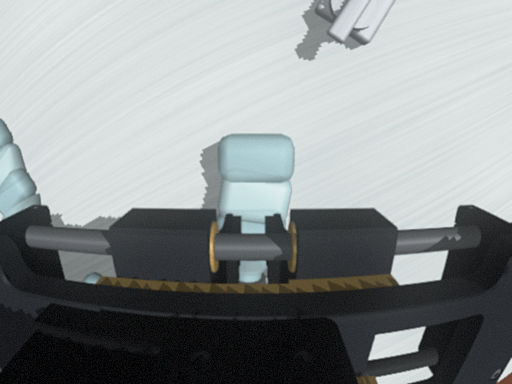

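Run:
```python
from h import *
w=cv2.imread('pics/w3.png')[125:300,190:320]
c=snap('scene','s3.png'); u,v=map(int,proj(c,np.array([.5284,.4032,.0035]))); print(u,v)
s=cv2.imread('pics/s3.png')[v-50:v+25,u-40:u+40]
a=cv2.resize(w,None,fx=3,fy=3,interpolation=2); b=cv2.resize(s,None,fx=5,fy=5,interpolation=2)
H=max(a.shape[0],b.shape[0]); pad=lambda x:cv2.copyMakeBorder(x,0,H-x.shape[0],0,0,0)
cv2.imwrite('pics/x3.png',np.hstack([pad(a),pad(b)]))
```

```text
377 216
```

View pics/x3.png

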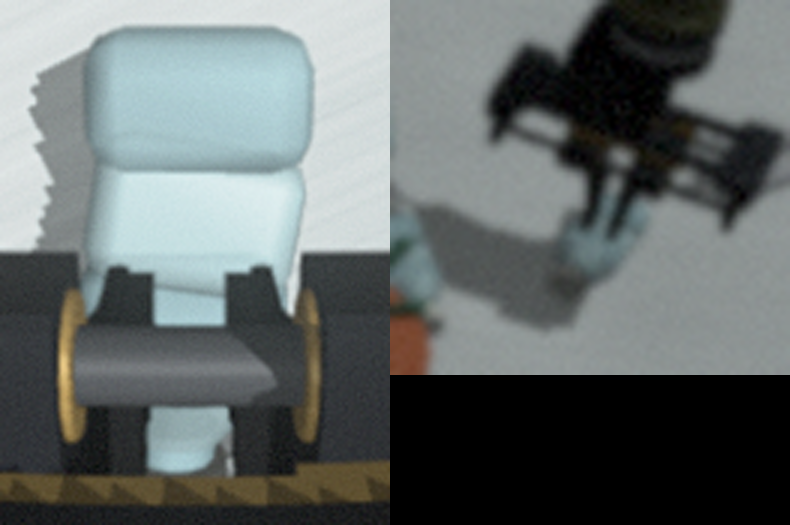

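>>> drive_tool:
  commands:
    - [0,0,0,0,0,0,1]
    - [0,0,0,0,0,0,1]
    - [0,0,0,0,0,0,1]
    - [0,0,0,0,0,0,1]
    - [0,0,0,0,0,0,1]

```text
time_s: 5.5
tool_pos: [0.5284, 0.4033, 0.0035]
orientation: [-1.542, 0.35, -0.35]
force: [0.5, 0.2, 0.6]
gripper_width: 0.003
```

>>> drive_tool:
  commands:
    - [0,0,10,0,0,0,1]
    - [0,0,30,0,0,0,1]
    - [0,0,40,0,0,0,1]
    - [0,0,40,0,0,0,1]
    - [0,0,0,0,0,0,1]

```text
time_s: 6.0
tool_pos: [0.5322, 0.4061, 0.1319]
orientation: [-1.532, 0.343, -0.355]
force: [1.0, 0.7, 0.4]
gripper_width: 0.002
```

Run:
```python
from h import *
st()
c=snap('wrist','w4.png');bottles(c,amin=500)
```

```text
t 6.0 tcp [0.5322 0.4061 0.1319] jaw 1.125 down [ 0.01   0.008 -1.   ] F [1.  0.7 0.4] w 0.002
[246. 172.] 3336.5 [525. 404.] [ 46. 102.] 60.6
[ 77. 154.] 2307.0 [414. 231.] [98. 52.] 3.5
```

The jaws shut fully without contact and the bottle didn't move, so the pads passed above its solid part. I'll open, go down in small steps, and watch the force to find the true tip height.

>>> drive_tool:
  commands:
    - [0,0,0,0,0,0,0.1]
    - [0,0,0,0,0,0,0.1]
    - [0,0,0,0,0,0,0.1]
    - [0,0,0,0,0,0,0.1]
    - [0,0,0,0,0,0,0.1]
    - [0,0,0,0,0,0,0.1]
    - [-3,-2,-40,0,0,0,0.1]
    - [0,0,-40,0,0,0,0.1]

```text
time_s: 6.85
tool_pos: [0.5265, 0.4022, 0.0443]
orientation: [-1.539, 0.348, -0.351]
force: [1.5, -1.6, -0.2]
gripper_width: 0.65
```

>>> drive_tool:
  commands:
    - [0,0,-30,0,0,0,0.1]
    - [0,0,-18,0,0,0,0.1]
    - [0,0,0,0,0,0,0.1]
    - [0,0,0,0,0,0,0.1]

```text
time_s: 7.25
tool_pos: [0.5257, 0.4014, -0.0041]
orientation: [-1.542, 0.349, -0.35]
force: [0.1, 0.2, 0.8]
gripper_width: 0.889
```

>>> drive_tool:
  commands:
    - [0,0,-2,0,0,0,0.1]
    - [0,0,0,0,0,0,0.1]

```text
time_s: 7.45
tool_pos: [0.5263, 0.402, -0.005]
orientation: [-1.54, 0.348, -0.351]
force: [0.6, -0.2, 0.0]
gripper_width: 0.901
```

>>> drive_tool:
  commands:
    - [0,0,-2,0,0,0,0.1]
    - [0,0,0,0,0,0,0.1]

```text
time_s: 7.65
tool_pos: [0.5256, 0.4014, -0.0081]
orientation: [-1.542, 0.349, -0.35]
force: [-0.0, 0.5, -0.0]
gripper_width: 0.896
```

>>> drive_tool:
  commands:
    - [0,0,-3,0,0,0,0.1]
    - [0,0,0,0,0,0,0.1]

```text
time_s: 7.85
tool_pos: [0.5251, 0.4011, -0.012]
orientation: [-1.543, 0.35, -0.349]
force: [-0.4, 0.5, -0.2]
gripper_width: 0.901
```

>>> drive_tool:
  commands:
    - [0,0,-2,0,0,0,0.1]
    - [0,0,0,0,0,0,0.1]

```text
time_s: 8.05
tool_pos: [0.5252, 0.4011, -0.0139]
orientation: [-1.543, 0.35, -0.349]
force: [0.1, 0.8, -0.5]
gripper_width: 0.903
```

>>> drive_tool:
  commands:
    - [0,0,0,0,0,0,0.6]
    - [0,0,0,0,0,0,0.6]
    - [0,0,0,0,0,0,0.6]
    - [0,0,0,0,0,0,0.6]
    - [0,0,0,0,0,0,0.6]
    - [0,0,0,0,0,0,0.6]
    - [0,0,0,0,0,0,0.6]
    - [0,0,0,0,0,0,0.6]
  squeeze: 15

```text
time_s: 8.85
tool_pos: [0.5255, 0.4013, -0.0135]
orientation: [-1.542, 0.349, -0.35]
force: [-0.2, 0.3, 0.4]
gripper_width: 0.557
```

Run:
```python
from h import *
st()
c=snap('wrist','w5.png');bottles(c,amin=500)
c=snap('scene','s5.png'); u,v=map(int,proj(c,np.array([.5284,.4032,.0035])))
a=cv2.resize(cv2.imread('pics/w5.png')[125:300,190:320],None,fx=3,fy=3); b=cv2.resize(cv2.imread('pics/s5.png')[v-50:v+25,u-40:u+40],None,fx=5,fy=5,interpolation=2)
H=max(a.shape[0],b.shape[0]); pad=lambda x:cv2.copyMakeBorder(x,0,H-x.shape[0],0,0,0)
cv2.imwrite('pics/x5.png',np.hstack([pad(a),pad(b)]))
```

```text
t 8.85 tcp [ 0.5255  0.4013 -0.0135] jaw 1.125 down [ 0.  0. -1.] F [-0.2  0.3  0.4] w 0.557
[250. 266.] 1250.0 [552. 387.] [42. 18.] 64.2
[ 13. 192.] 1130.5 [429. 250.] [35. 59.] 49.5
[257. 190.] 7293.0 [505. 413.] [47. 58.] 61.9
```

The jaws stopped at 0.557, which is 48.4 mm, so the bottle is held. The reported TCP z reads lower than where the fingers actually touch, and I'll probe that offset later. Now lifting.

>>> drive_tool:
  commands:
    - [0,0,0,0,0,0,1]
    - [0,0,0,0,0,0,1]
    - [0,0,20,0,0,0,1]
    - [0,0,40,0,0,0,1]
    - [0,0,40,0,0,0,1]
    - [0,0,40,0,0,0,1]
    - [0,0,40,0,0,0,1]
    - [0,0,0,0,0,0,1]

```text
time_s: 9.75
tool_pos: [0.5286, 0.4035, 0.1739]
orientation: [-1.533, 0.344, -0.355]
force: [0.5, 0.6, 0.7]
gripper_width: 0.559
```

Run:
```python
from h import *
st()
c=snap('wrist','w6.png');bottles(c,amin=500)
c=snap('scene','s6.png'); u,v=map(int,proj(c,manip.get_state()['tool_pos']))
print(u,v)
a=cv2.resize(cv2.imread('pics/w6.png'),None,fx=.8,fy=.8); 
im=cv2.imread('pics/s6.png');cv2.circle(im,(u,v),1,(0,0,255),-1)
b=cv2.resize(im[v-45:v+35,u-38:u+38],None,fx=5,fy=5,interpolation=2)
H=max(a.shape[0],b.shape[0]); pad=lambda x:cv2.copyMakeBorder(x,0,H-x.shape[0],0,0,0)
cv2.imwrite('pics/x6.png',np.hstack([pad(a),pad(b)]))
```

```text
t 9.75 tcp [0.5286 0.4035 0.1739] jaw 1.125 down [ 0.009  0.008 -1.   ] F [0.5 0.6 0.7] w 0.559
[253. 266.] 1211.0 [654. 344.] [88. 38.] 63.8
[255. 193.] 7214.0 [553. 399.] [100. 124.] 62.6
[ 96. 151.] 1941.0 [415. 231.] [97. 50.] 3.6
386 182
```

View pics/x6.png

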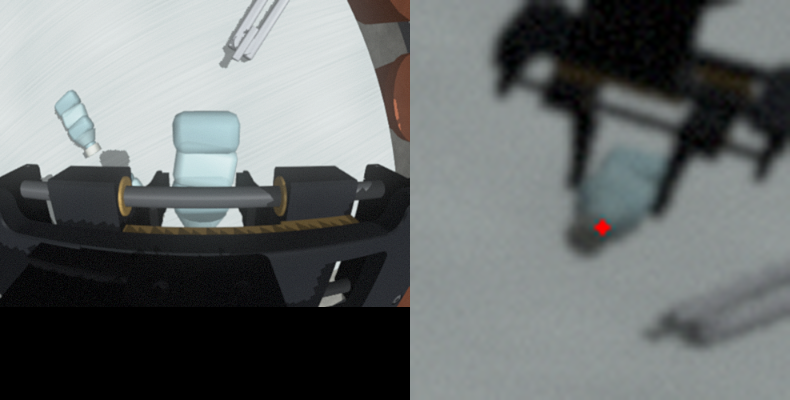

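The bottle is held between the fingers. In the scene crop the fingertips sit about 20 mm above the projected TCP, so true tip height is about reported z + 19 mm, which explains the misses. I'll carry it into the box at slot y=-70.

>>> drive_tool:
  commands:
    - [-2,-45,0,0,0,0.042,1]
    - [-2,-45,0,0,0,0.042,1]
    - [-2,-45,0,0,0,0.042,1]
    - [-2,-45,0,0,0,0.042,1]
    - [-2,-45,0,0,0,0.042,1]
    - [-2,-45,0,0,0,0.042,1]
    - [-2,-45,0,0,0,0.042,1]
    - [-2,-45,0,0,0,0.042,1]

```text
time_s: 10.65
tool_pos: [0.5077, 0.0393, 0.1645]
orientation: [-1.57, 0.087, -0.082]
force: [1.1, -1.1, -0.1]
gripper_width: 0.553
```

>>> drive_tool:
  commands:
    - [-2,-45,0,0,0,0,1]
    - [-2,-45,0,0,0,0,1]
    - [-2,-45,0,0,0,0,1]
    - [0,-46,0,0,0,0,1]
    - [0,0,0,0,0,0,1]
    - [0,0,0,0,0,0,1]

```text
time_s: 11.25
tool_pos: [0.502, -0.1406, 0.1647]
orientation: [-1.569, 0.091, -0.086]
force: [-0.4, 1.2, -0.4]
gripper_width: 0.552
```

Run:
```python
from h import *
s=st(); print(s['joint_pos'].round(2)); print(manip.grip_depth)
c=snap('top','t7.png');bottles(c)
```

```text
t 11.25 tcp [ 0.502  -0.1406  0.1647] jaw 1.458 down [-0.003  0.001 -1.   ] F [-0.4  1.2 -0.4] w 0.552
[-0.25  0.06  0.49  1.82 -0.03  1.27  1.71]
0.0187
[194. 251.] 241.5 [417. 232.] [92. 44.] 3.2
[189. 210.] 241.5 [570. 260.] [95. 46.] 13.4
```

>>> drive_tool:
  commands:
    - [4,0,-40,0,0,0,1]
    - [0,0,-40,0,0,0,1]
    - [0,0,-40,0,0,0,1]
    - [0,0,-30,0,0,0,1]
    - [0,0,0,0,0,0,1]
    - [0,0,0,0,0,0,0.25]
    - [0,0,0,0,0,0,0.25]
    - [0,0,0,0,0,0,0.25]

```text
time_s: 12.1
tool_pos: [0.5092, -0.1397, 0.0184]
orientation: [-1.569, 0.083, -0.089]
force: [0.7, -0.5, 0.4]
gripper_width: 0.717
```

>>> drive_tool:
  commands:
    - [0,0,0,0,0,0,0.25]
    - [0,0,30,0,0,0,0.25]
    - [0,0,40,0,0,0,0.2]
    - [0,0,40,0,0,0,0.2]
    - [0,10,40,0,0,0,0.2]
    - [0,40,0,0,0,0,0.2]
    - [0,45,0,0,0,0,0.2]
    - [0,45,0,0,0,0,0.2]

```text
time_s: 12.9
tool_pos: [0.5079, 0.0015, 0.168]
orientation: [-1.568, 0.085, -0.09]
force: [1.3, 0.5, -0.0]
gripper_width: 0.801
```

Run:
```python
from h import *
s=st()
c=snap('top','t8.png');bottles(c)
```

```text
t 12.9 tcp [0.5079 0.0015 0.168 ] jaw 1.459 down [ 0.003  0.001 -1.   ] F [ 1.3  0.5 -0. ] w 0.801
[194. 251.] 244.5 [417. 232.] [92. 44.] 2.9
[296. 230.] 231.0 [ 508. -139.] [44. 95.] 80.2
[188. 211.] 236.5 [570. 260.] [94. 46.] 12.6
```

Bottle A is in the box at (0.508,-0.139), as planned. Next is bottle C.

>>> drive_tool:
  commands:
    - [-14,38,0,0,0,0.042,0.2]
    - [-14,38,0,0,0,0.042,0.2]
    - [-14,38,0,0,0,0.042,0.2]
    - [-14,38,0,0,0,0.041,0.2]
    - [-15,40,0,0,0,0,0.2]
    - [-15,41,0,0,0,0,0.2]
    - [0,0,-40,0,0,0,0.2]
    - [0,0,-30,0,0,0,0.2]

```text
time_s: 13.75
tool_pos: [0.4213, 0.235, 0.0964]
orientation: [-1.569, -0.049, 0.046]
force: [0.4, -0.8, -0.9]
gripper_width: 0.797
```

>>> drive_tool:
  commands:
    - [0,0,0,0,0,0,0.2]
    - [0,0,0,0,0,0,0.2]

```text
time_s: 13.95
tool_pos: [0.4219, 0.2331, 0.0973]
orientation: [-1.57, -0.045, 0.044]
force: [0.4, 0.9, 0.6]
gripper_width: 0.799
```

Run:
```python
from h import *
s=st()
c=snap('wrist','w9.png');bottles(c,amin=500)
```

```text
t 13.95 tcp [0.4219 0.2331 0.0973] jaw 1.627 down [ 0.  0. -1.] F [0.4 0.9 0.6] w 0.799
[252. 179.] 4195.0 [417. 232.] [101.  47.] 3.5
```

>>> drive_tool:
  commands:
    - [0,0,-40,0,0,0,0.2]
    - [0,0,-40,0,0,0,0.2]
    - [0,0,-31,0,0,0,0.2]
    - [0,0,0,0,0,0,1]
    - [0,0,0,0,0,0,1]
    - [0,0,0,0,0,0,1]
    - [0,0,0,0,0,0,1]
    - [0,0,0,0,0,0,1]

```text
time_s: 14.8
tool_pos: [0.4236, 0.2344, -0.012]
orientation: [-1.568, -0.048, 0.042]
force: [-0.5, -1.3, 7.2]
gripper_width: 0.549
```

>>> drive_tool:
  commands:
    - [0,0,0,0,0,0,1]
    - [0,0,0,0,0,0,1]
    - [0,0,20,0,0,0,1]
    - [0,0,40,0,0,0,1]
    - [0,0,40,0,0,0,1]
    - [0,0,40,0,0,0,1]
    - [0,0,40,0,0,0,1]

```text
time_s: 15.5
tool_pos: [0.4215, 0.2333, 0.1683]
orientation: [-1.569, -0.046, 0.044]
force: [0.3, 0.5, -0.1]
gripper_width: 0.55
```

>>> drive_tool:
  commands:
    - [12,-38,0,0,0,-0.042,1]
    - [12,-38,0,0,0,-0.042,1]
    - [12,-38,0,0,0,-0.042,1]
    - [12,-38,0,0,0,-0.04,1]
    - [12,-38,0,0,0,0,1]
    - [11,-38,0,0,0,0,1]
    - [11,-38,0,0,0,0,1]
    - [11,-38,0,0,0,0,1]

```text
time_s: 16.3
tool_pos: [0.515, -0.0722, 0.1667]
orientation: [-1.568, 0.084, -0.087]
force: [0.6, 0.3, -0.3]
gripper_width: 0.553
```

>>> drive_tool:
  commands:
    - [0,0,0,0,0,0,1]
    - [0,0,-40,0,0,0,1]
    - [0,0,-40,0,0,0,1]
    - [0,0,-40,0,0,0,1]
    - [0,0,-28,0,0,0,1]
    - [0,0,0,0,0,0,1]
    - [0,0,0,0,0,0,0.25]
    - [0,0,0,0,0,0,0.25]

```text
time_s: 17.1
tool_pos: [0.5165, -0.0706, 0.0198]
orientation: [-1.568, 0.082, -0.088]
force: [-0.4, 0.7, 0.5]
gripper_width: 0.654
```

>>> drive_tool:
  commands:
    - [0,0,0,0,0,0,0.25]
    - [0,0,0,0,0,0,0.25]
    - [0,0,30,0,0,0,0.25]
    - [0,0,40,0,0,0,0.2]
    - [0,0,40,0,0,0,0.2]
    - [0,0,40,0,0,0,0.2]
    - [0,40,0,0,0,0,0.2]
    - [0,45,0,0,0,0,0.2]

```text
time_s: 17.9
tool_pos: [0.516, 0.0134, 0.1704]
orientation: [-1.567, 0.085, -0.094]
force: [0.2, 0.8, -0.5]
gripper_width: 0.799
```

Run:
```python
from h import *
s=st()
c=snap('top','t10.png');bottles(c)
```

```text
t 17.9 tcp [0.516  0.0134 0.1704] jaw 1.457 down [ 0.005  0.001 -1.   ] F [ 0.2  0.8 -0.5] w 0.799
[276. 233.] 125.0 [487. -64.] [48. 41.] 1.1
[297. 230.] 232.5 [ 508. -139.] [44. 95.] 81.5
[189. 211.] 236.5 [570. 260.] [94. 46.] 13.4
```

Bottle C is in. Next is bottle B.

>>> drive_tool:
  commands:
    - [10,41,0,0,0,0.057,0.2]
    - [10,41,0,0,0,0.057,0.2]
    - [10,41,0,0,0,0.057,0.2]
    - [10,41,0,0,0,0.057,0.2]
    - [10,42,0,0,0,0.057,0.2]
    - [11,42,0,0,0,0.057,0.2]
    - [0,0,-40,0,0,0,0.2]
    - [0,0,-30,0,0,0,0.2]

```text
time_s: 18.75
tool_pos: [0.5753, 0.2646, 0.0966]
orientation: [-1.562, -0.187, 0.185]
force: [0.5, 0.1, -0.9]
gripper_width: 0.804
```

>>> drive_tool:
  commands:
    - [0,0,0,0,0,0,0.2]
    - [0,0,0,0,0,0,0.2]

```text
time_s: 18.95
tool_pos: [0.5756, 0.2619, 0.0981]
orientation: [-1.563, -0.183, 0.183]
force: [0.2, -0.0, 0.2]
gripper_width: 0.798
```

Run:
```python
from h import *
s=st()
c=snap('wrist','w11.png');bottles(c,amin=500)
```

```text
t 18.95 tcp [0.5756 0.2619 0.0981] jaw 1.804 down [-0. -0. -1.] F [ 0.2 -0.   0.2] w 0.798
[252. 178.] 4172.5 [571. 260.] [100.  47.] 14.3
[ 9. 68.] 738.0 [497. -57.] [91. 38.] 16.7
```

>>> drive_tool:
  commands:
    - [0,0,-40,0,0,0,0.2]
    - [0,0,-40,0,0,0,0.2]
    - [0,0,-29,0,0,0,0.2]
    - [0,0,0,0,0,0,1]
    - [0,0,0,0,0,0,1]
    - [0,0,0,0,0,0,1]
    - [0,0,0,0,0,0,1]
    - [0,0,0,0,0,0,1]

```text
time_s: 19.8
tool_pos: [0.5777, 0.2633, -0.0084]
orientation: [-1.561, -0.187, 0.179]
force: [0.2, -0.1, 7.0]
gripper_width: 0.545
```

>>> drive_tool:
  commands:
    - [0,0,0,0,0,0,1]
    - [0,0,0,0,0,0,1]
    - [0,0,20,0,0,0,1]
    - [0,0,40,0,0,0,1]
    - [0,0,40,0,0,0,1]
    - [0,0,40,0,0,0,1]
    - [0,0,40,0,0,0,1]

```text
time_s: 20.5
tool_pos: [0.5755, 0.2623, 0.1713]
orientation: [-1.562, -0.184, 0.182]
force: [1.7, 0.8, 0.8]
gripper_width: 0.551
```

>>> drive_tool:
  commands:
    - [-8,-37,0,0,0,-0.049,1]
    - [-8,-37,0,0,0,-0.049,1]
    - [-8,-37,0,0,0,-0.049,1]
    - [-8,-37,0,0,0,-0.049,1]
    - [-8,-38,0,0,0,-0.049,1]
    - [-7,-38,0,0,0,-0.049,1]
    - [-7,-39,0,0,0,-0.049,1]
    - [0,0,0,0,0,0,1]

```text
time_s: 21.3
tool_pos: [0.5208, -0.0079, 0.1699]
orientation: [-1.57, 0.093, -0.096]
force: [-0.3, 0.0, 0.8]
gripper_width: 0.547
```

>>> drive_tool:
  commands:
    - [0,0,0,0,0,0,1]
    - [0,0,-40,0,0,0,1]
    - [0,0,-40,0,0,0,1]
    - [0,0,-40,0,0,0,1]
    - [0,0,-30,0,0,0,1]
    - [0,0,0,0,0,0,1]
    - [0,0,0,0,0,0,0.3]
    - [0,0,0,0,0,0,0.3]

```text
time_s: 22.1
tool_pos: [0.5235, 0.0001, 0.0206]
orientation: [-1.568, 0.082, -0.088]
force: [-0.5, 0.5, 0.1]
gripper_width: 0.648
```

>>> drive_tool:
  commands:
    - [0,0,0,0,0,0,0.3]
    - [0,0,0,0,0,0,0.3]
    - [0,0,30,0,0,0,0.3]
    - [0,0,40,0,0,0,0.3]
    - [0,0,40,0,0,0,0.3]
    - [0,0,40,0,0,0,1]
    - [0,40,40,0,0,0,1]
    - [0,45,40,0,0,0,1]

```text
time_s: 22.9
tool_pos: [0.5219, 0.0714, 0.2402]
orientation: [-1.568, 0.087, -0.092]
force: [0.8, 0.4, -0.3]
gripper_width: 0.511
```

Run:
```python
from h import *
s=st()
c=snap('top','t12.png');bottles(c)
im=c['image']
cv2.imwrite('pics/x12.png',cv2.resize(im[150:270,220:385],None,fx=4,fy=4,interpolation=2)[:,:,::-1])
```

```text
t 22.9 tcp [0.5219 0.0714 0.2402] jaw 1.457 down [ 0.003  0.001 -1.   ] F [ 0.8  0.4 -0.3] w 0.511
[258. 230.] 166.0 [500.   4.] [63. 44.] 1.5
[296. 229.] 236.5 [ 508. -139.] [43. 95.] 81.3
[277. 228.] 223.0 [508. -69.] [42. 91.] 83.0
```

View pics/x12.png

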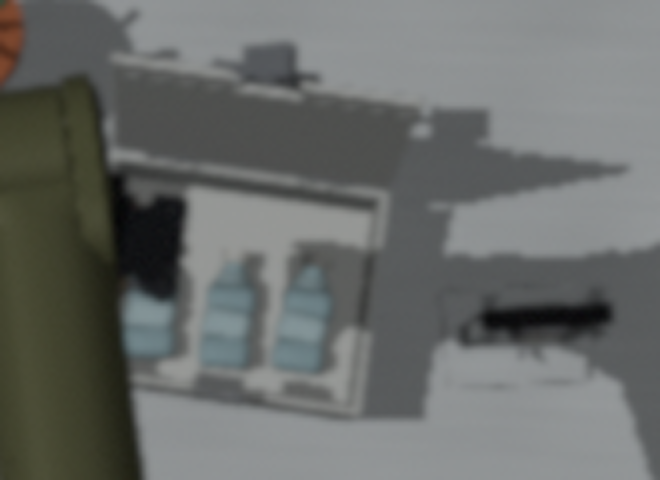

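All three bottles lie flat in the box at x≈0.508-0.515. Next, the gripper goes over and behind the lid, fingers shut.

>>> drive_tool:
  commands:
    - [0,0,40,0,0,0,1]
    - [0,0,45,0,0,0,1]
    - [0,0,45,0,0,0,1]
    - [30,-12,0,0,0,0,1]
    - [30,-12,0,0,0,0,1]
    - [30,-12,0,0,0,0,1]
    - [30,-12,0,0,0,0,1]
    - [30,-12,0,0,0,0,1]

```text
time_s: 23.75
tool_pos: [0.6725, 0.0116, 0.3676]
orientation: [-1.569, 0.085, -0.087]
force: [0.4, -0.1, 0.4]
gripper_width: 0.003
```

>>> drive_tool:
  commands:
    - [30,-12,0,0,0,0,1]
    - [25,-12,0,0,0,0,1]
    - [0,0,0,0,0,0,1]
    - [0,0,0,0,0,0,1]

```text
time_s: 24.15
tool_pos: [0.7263, -0.0124, 0.3664]
orientation: [-1.569, 0.088, -0.086]
force: [0.1, 0.5, 0.3]
gripper_width: 0.005
```

Run:
```python
from h import *
s=st();print(s['joint_pos'].round(2))
c=snap('top','t13.png');s=st()
c2=snap('scene','s13.png')
a=c['image'][130:280,190:380];b=c2['image'][100:270,150:340]
cv2.imwrite('pics/x13.png',np.hstack([cv2.resize(x,(400,330)) for x in (a,b)])[:,:,::-1])
```

```text
t 24.15 tcp [ 0.7263 -0.0124  0.3664] jaw 1.46 down [-0.001 -0.    -1.   ] F [0.1 0.5 0.3] w 0.005
[-0.25  0.52  0.43  0.88 -0.21  1.78  1.55]
t 24.2 tcp [ 0.726  -0.0118  0.3674] jaw 1.461 down [ 0.  0. -1.] F [-0.4 -0.2  0.2] w 0.008
```

>>> drive_tool:
  commands:
    - [0,0,-40,0,0,0,1]
    - [0,0,-40,0,0,0,1]
    - [0,0,-40,0,0,0,1]
    - [0,0,-22,0,0,0,1]
    - [0,0,0,0,0,0,1]
    - [-20,2,0,0,0,0,1]
    - [-20,2,0,0,0,0,1]
    - [-10,1,0,0,0,0,1]

```text
time_s: 25.05
tool_pos: [0.6763, -0.0064, 0.2286]
orientation: [-1.568, 0.082, -0.089]
force: [0.1, 0.5, 0.5]
gripper_width: 0.003
```

>>> drive_tool:
  commands:
    - [-10,1,0,0,0,0,1]
    - [-10,1,0,0,0,0,1]
    - [-10,1,0,0,0,0,1]
    - [-10,1,0,0,0,0,1]
    - [-10,1,0,0,0,0,1]

```text
time_s: 25.55
tool_pos: [0.6256, -0.0019, 0.2248]
orientation: [-1.569, 0.086, -0.086]
force: [0.6, -0.8, 0.1]
gripper_width: 0.007
```

Run:
```python
from h import *
s=st()
c=snap('top','t14.png')
c2=snap('scene','s14.png')
a=c['image'][130:280,190:380];b=c2['image'][100:270,150:340]
cv2.imwrite('pics/x14.png',np.hstack([cv2.resize(x,(400,330)) for x in (a,b)])[:,:,::-1])
```

```text
t 25.55 tcp [ 0.6256 -0.0019  0.2248] jaw 1.461 down [-0. -0. -1.] F [ 0.6 -0.8  0.1] w 0.007
```

View pics/x14.png

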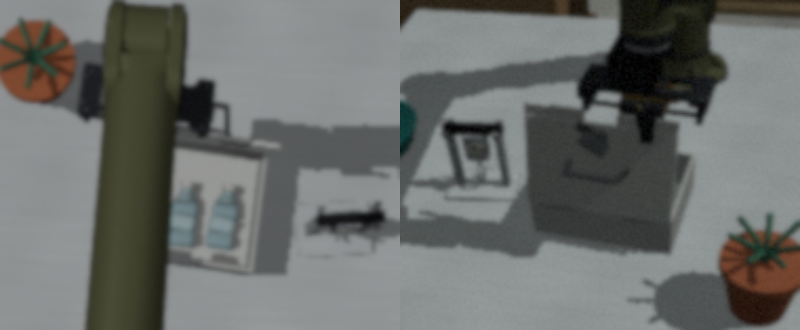

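The finger is on the lid's back and the lid is moving forward. I'll keep pushing.

>>> drive_tool:
  commands:
    - [-15,1.6,0,0,0,0,1]
    - [-15,1.6,0,0,0,0,1]
    - [-15,1.6,0,0,0,0,1]
    - [-15,1.6,0,0,0,0,1]
    - [-15,1.6,0,0,0,0,1]
    - [-15,1.6,0,0,0,0,1]
    - [-15,1.6,0,0,0,0,1]
    - [-15,1.6,0,0,0,0,1]

```text
time_s: 26.45
tool_pos: [0.5059, 0.0107, 0.2249]
orientation: [-1.569, 0.087, -0.086]
force: [0.5, -0.7, -0.5]
gripper_width: 0.004
```

>>> drive_tool:
  commands:
    - [-15,1.6,0,0,0,0,1]
    - [0,0,30,0,0,0,1]
    - [0,0,30,0,0,0,1]
    - [0,0,0,0,0,0,1]

```text
time_s: 26.85
tool_pos: [0.4936, 0.0123, 0.2892]
orientation: [-1.567, 0.081, -0.092]
force: [-0.2, 0.6, 0.7]
gripper_width: 0.004
```

Run:
```python
from h import *
s=st()
c=snap('wrist','w15.png')
c2=snap('scene','s15.png')
a=c['image'];b=c2['image'][100:270,150:340]
cv2.imwrite('pics/x15.png',np.hstack([cv2.resize(x,(400,330)) for x in (a,b)])[:,:,::-1])
```

```text
t 26.85 tcp [0.4936 0.0123 0.2892] jaw 1.461 down [ 0.007  0.001 -1.   ] F [-0.2  0.6  0.7] w 0.004
```

View pics/x15.png

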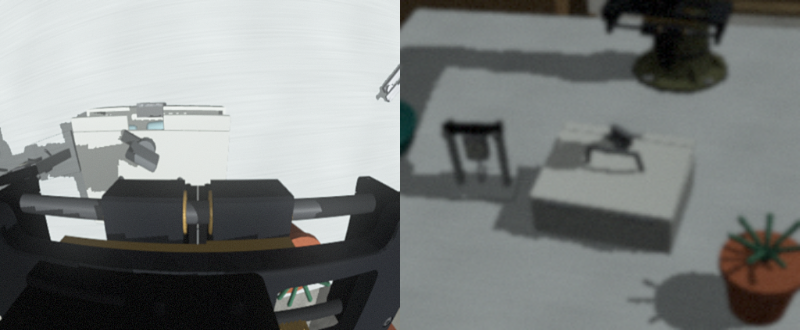

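The lid is shut in the scene view, with the latch fin visible. I'll go above the latch, rotating to jaw ≈ -0.5 so the last joint stays in range through the turn.

>>> drive_tool:
  commands:
    - [-3,-10,10,0,0,-0.14,0.4]
    - [-3,-10,10,0,0,-0.14,0.4]
    - [-3,-10,10,0,0,-0.14,0.4]
    - [-3,-10,0,0,0,-0.14,0.4]
    - [-2,-10,0,0,0,-0.14,0.4]
    - [-2,-10,0,0,0,-0.14,0.4]
    - [-2,-10,0,0,0,-0.14,0.4]
    - [-2,-8,0,0,0,-0.14,0.4]

```text
time_s: 27.75
tool_pos: [0.4707, -0.0663, 0.3136]
orientation: [-1.351, 0.961, -0.958]
force: [0.1, -0.3, 0.7]
gripper_width: 0.578
```

>>> drive_tool:
  commands:
    - [0,0,0,0,0,-0.14,0.4]
    - [0,0,0,0,0,-0.14,0.4]
    - [0,0,0,0,0,-0.14,0.4]
    - [0,0,0,0,0,-0.14,0.4]
    - [0,0,0,0,0,-0.14,0.4]
    - [0,0,0,0,0,-0.14,0.4]
    - [0,0,0,0,0,0,0.4]

```text
time_s: 28.45
tool_pos: [0.4709, -0.0657, 0.3137]
orientation: [-0.932, 1.568, -1.567]
force: [0.6, -0.3, -0.2]
gripper_width: 0.603
```

Run:
```python
from h import *
s=st();print(s['joint_pos'].round(2))
c=snap('wrist','w16.png')
b=np.array([.529,-.072,0]);yw=-.11
Rb=R.from_euler('z',yw).as_matrix()
for n,p in dict(grip=(-.055,0,.14),arch=(0,0,.145),fl=(-.1,.125,.095),fr=(-.1,-.125,.095),rl=(.1,.125,.095),rr=(.1,-.125,.095),lip=(-.085,0,.109)).items():
    print(n,np.round(proj(c,b+Rb@np.array(p))))
```

```text
t 28.45 tcp [ 0.4709 -0.0657  0.3137] jaw -0.5 down [-0.002 -0.    -1.   ] F [ 0.6 -0.3 -0.2] w 0.603
[-0.31 -0.1   0.36  1.67  0.04  1.57 -0.45]
grip [255. 168.]
arch [296. 152.]
fl [190.  93.]
fr [258. 250.]
rl [323.  41.]
rr [379. 201.]
lip [234. 172.]
```

View pics/w16.png

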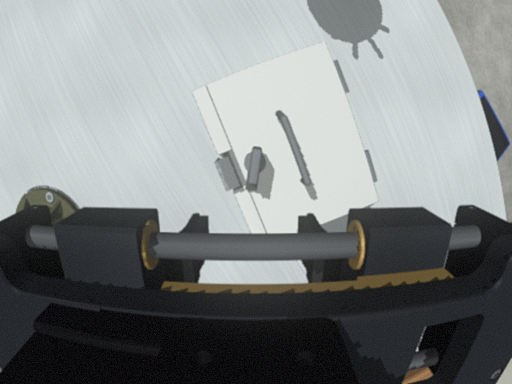

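Lid shut. The fin runs (258,148)–(253,187), centred at (255.5,168), and the prediction was (255,168). The box corners and arch match too, so the box hasn't moved.

Run:
```python
from h import *
s=manip.get_state(); c=snap('wrist','w17.png')
p,q=onz(c,258,148,.14),onz(c,253,187,.14); print(p,q,(p+q)/2,np.linalg.norm(p-q),'ang',np.arctan2(*(p-q)[1::-1]))
p,q=onz(c,280,113,.145),onz(c,312,195,.145); print('arch',p,q,(p+q)/2,np.linalg.norm(p-q),'ang',np.arctan2(*(p-q)[1::-1]))
L=[onz(c,*x,.095) for x in((194,93),(325,43),(377,205))];print(L)
d=L[1]-L[0];print(np.arctan2(d[1],d[0]))
```

```text
[ 0.49005862 -0.04585274  0.14      ] [ 0.46115573 -0.08631833  0.14      ] [ 0.47560718 -0.06608554  0.14      ] 0.04972766930643765 ang 0.9505648348308547
arch [ 0.53372078 -0.02031817  0.145     ] [ 0.52264237 -0.13005864  0.145     ] [ 0.52818158 -0.07518841  0.145     ] 0.11029823946377551 ang 1.4701861754313705
[array([0.44799614, 0.05979623, 0.095     ]), array([0.64221258, 0.03783509, 0.095     ]), array([ 0.60947937, -0.21106367,  0.095     ])]
-0.11259733465302486
```

Fin angle is 0.95, so latch ≈ 0.24. I'll align to jaw -0.62, descend and grip it.

>>> drive_tool:
  commands:
    - [4,0,0,0,0,-0.06,0.7]
    - [0,0,-30,0,0,-0.06,0.7]
    - [0,0,-40,0,0,0,0.7]
    - [0,0,-40,0,0,0,0.7]
    - [0,0,-40,0,0,0,0.7]
    - [0,0,-30,0,0,0,0.7]
    - [0,0,0,0,0,0,0.7]
  squeeze: 20

```text
time_s: 29.25
tool_pos: [0.4715, -0.0654, 0.1306]
orientation: [-0.86, 1.653, -1.646]
force: [-0.5, 0.0, -0.4]
gripper_width: 0.301
```

>>> drive_tool:
  commands:
    - [0,0,-17,0,0,0,0.7]
    - [0,0,-16,0,0,0,0.7]
    - [0,0,0,0,0,0,0.7]

```text
time_s: 29.55
tool_pos: [0.4748, -0.0655, 0.1018]
orientation: [-0.853, 1.649, -1.648]
force: [-0.8, 0.4, 0.6]
gripper_width: 0.297
```

Run:
```python
from h import *
st()
```

```text
t 29.55 tcp [ 0.4748 -0.0655  0.1018] jaw -0.617 down [-0.002 -0.    -1.   ] F [-0.8  0.4  0.6] w 0.297
```

>>> drive_tool:
  commands:
    - [0,0,0,0,0,0,1]
    - [0,0,0,0,0,0,1]
    - [0,0,0,0,0,0,1]
    - [0,0,0,0,0,0,1]
    - [0,0,0,0,0,0,1]
    - [0,0,0,0,0,0,1]

```text
time_s: 30.15
tool_pos: [0.4746, -0.0642, 0.1033]
orientation: [-0.851, 1.651, -1.646]
force: [-5.2, 2.9, 6.1]
gripper_width: 0.146
```

The fin is gripped at 12.7 mm. Now turning clockwise.

>>> drive_tool:
  commands:
    - [0,0,0,0,0,-0.12,1]
    - [0,0,0,0,0,-0.12,1]
    - [0,0,0,0,0,-0.12,1]
    - [0,0,0,0,0,-0.12,1]
    - [0,0,0,0,0,-0.12,1]
    - [0,0,0,0,0,-0.12,1]
    - [0,0,0,0,0,-0.12,1]
    - [0,0,0,0,0,-0.12,1]

```text
time_s: 30.95
tool_pos: [0.4744, -0.0639, 0.1034]
orientation: [-0.011, -2.217, 2.212]
force: [-5.3, 3.7, 5.5]
gripper_width: 0.148
```

>>> drive_tool:
  commands:
    - [0,0,0,0,0,-0.06,1]
    - [0,0,0,0,0,-0.06,1]
    - [0,0,0,0,0,0,1]

```text
time_s: 31.25
tool_pos: [0.4744, -0.0639, 0.1033]
orientation: [-0.135, -2.157, 2.152]
force: [-6.3, 3.4, 5.2]
gripper_width: 0.144
```

Run:
```python
from h import *
s=st();print(s['moment'])
```

```text
t 31.25 tcp [ 0.4744 -0.0639  0.1033] jaw -1.699 down [-0.002  0.003 -1.   ] F [-6.3  3.4  5.2] w 0.144
[0.79228541 1.52447633 0.03638646]
```

>>> drive_tool:
  commands:
    - [0,0,0,0,0,-0.04,1]
    - [0,0,0,0,0,-0.04,1]
    - [0,0,0,0,0,0,1]

```text
time_s: 31.55
tool_pos: [0.4751, -0.0641, 0.1034]
orientation: [-0.218, -2.114, 2.111]
force: [-2.9, 2.6, 3.8]
gripper_width: 0.15
```

Run:
```python
from h import *
s=st();print(s['moment'])
```

```text
t 31.55 tcp [ 0.4751 -0.0641  0.1034] jaw -1.777 down [-0.001  0.002 -1.   ] F [-2.9  2.6  3.8] w 0.15
[0.61224061 0.89580786 0.45101563]
```

Moment is 0.45 N·m at the stop, so the latch is fully on. I'll release and move above the scale.

>>> drive_tool:
  commands:
    - [0,0,0,0,0,0,0.6]
    - [0,0,0,0,0,0,0.6]
    - [0,0,0,0,0,0,0.6]
    - [0,0,30,0,0,0,0.5]
    - [0,0,40,0,0,0,0.5]
    - [0,0,40,0,0,0,0.5]
    - [0,0,40,0,0,0.1,0.4]
    - [0,0,40,0,0,0.14,0.4]

```text
time_s: 32.35
tool_pos: [0.4755, -0.0662, 0.2939]
orientation: [-0.038, 2.203, -2.203]
force: [0.6, -0.4, -0.5]
gripper_width: 0.573
```

>>> drive_tool:
  commands:
    - [2,-20,0,0,0,0.14,0.4]
    - [2,-20,0,0,0,0.14,0.4]
    - [2,-20,0,0,0,0.14,0.4]
    - [2,-20,0,0,0,0.14,0.4]
    - [2,-20,0,0,0,0.14,0.4]
    - [2,-20,0,0,0,0.14,0.4]
    - [2,-20,0,0,0,0.14,0.4]
    - [2,-20,0,0,0,0.14,0.4]

```text
time_s: 33.15
tool_pos: [0.4915, -0.227, 0.2921]
orientation: [-0.984, 1.506, -1.508]
force: [0.3, 0.4, 0.6]
gripper_width: 0.599
```

>>> drive_tool:
  commands:
    - [2,-20,0,0,0,0.14,0.4]
    - [2,-20,0,0,0,0.14,0.4]
    - [2,-20,0,0,0,0.14,0.4]
    - [1,-20,0,0,0,0.06,0.4]
    - [0,-20,0,0,0,0,0.4]
    - [0,0,0,0,0,0,0.4]
    - [0,0,0,0,0,0,0.4]

```text
time_s: 33.85
tool_pos: [0.4983, -0.3258, 0.2919]
orientation: [-1.237, 1.165, -1.165]
force: [-0.6, 0.3, 1.1]
gripper_width: 0.598
```

Run:
```python
from h import *
import pickle
s=st();print(s['joint_pos'].round(2))
c=snap('wrist','w18.png');pickle.dump(c,open('w18.pkl','wb'))
b=np.array([.529,-.072,0]);Rb=R.from_euler('z',-.11).as_matrix()
for n,p in dict(grip=(-.055,0,.14),fr=(-.1,-.125,.095)).items(): print(n,np.round(proj(c,b+Rb@np.array(p))))
sc=np.array([.498,-.330,.15]);Rs=R.from_euler('z',.066).as_matrix()
for n,p in dict(h0=(0,.055,0.011),h1=(0,-.055,.011),seat=(0,0,-.125),tip=(-.022,0,-.109),tipopp=(.022,0,-.109)).items(): print(n,np.round(proj(c,sc+Rs@np.array(p))))
```

```text
t 33.85 tcp [ 0.4983 -0.3258  0.2919] jaw 0.06 down [-0. -0. -1.] F [-0.6  0.3  1.1] w 0.598
[-0.03  0.2   0.66  1.45 -0.12  1.53  0.69]
grip [245. -38.]
fr [195.  57.]
h0 [251. 129.]
h1 [252. 226.]
seat [252. 161.]
tip [237. 163.]
tipopp [266. 163.]
```

View pics/w18.png

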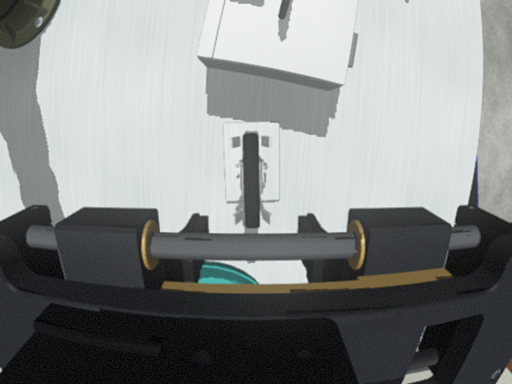

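The handle, seen at (250,133)–(252,226), agrees with the prediction. Which side the hook opens isn't clear from here, so I'll take an oblique shot from the far side and combine the crops into one picture.

>>> drive_tool:
  commands:
    - [-20,-35,0,0.11,0,0,0.4]
    - [-20,-35,0,0.11,0,0,0.4]
    - [-20,-35,0,0.11,0,0,0.4]
    - [0,-35,-30,0.12,0,0,0.4]
    - [0,0,-40,0,0,0,0.4]
    - [0,0,0,0,0,0,0.4]
    - [0,0,0,0,0,0,0.4]

```text
time_s: 34.6
tool_pos: [0.4397, -0.4639, 0.2228]
orientation: [-0.891, 1.335, -0.835]
force: [0.5, 0.9, 0.8]
gripper_width: 0.6
```

Run:
```python
from h import *
import pickle
s=st()
c=snap('wrist','w19.png');pickle.dump(c,open('w19.pkl','wb'))
sc=np.array([.498,-.330,.15]);Rs=R.from_euler('z',.066).as_matrix()
P={n:proj(c,sc+Rs@np.array(p)) for n,p in dict(h0=(0,.055,0.011),h1=(0,-.055,.011),body=(0,0,-.072),seat=(0,0,-.125),tipW=(-.022,0,-.109),tipE=(.022,0,-.109)).items()}
print({k:np.round(v) for k,v in P.items()})
u,v=map(int,P['seat']); 
a=cv2.imread('pics/w18.png')[125:215,218:288]; 
im=cv2.imread('pics/w19.png'); u0=min(max(u-40,0),512-90);v0=min(max(v-55,0),384-100); b=im[v0:v0+100,u0:u0+90]
print(u0,v0)
cv2.imwrite('pics/x19.png',np.hstack([cv2.resize(a,(360,480),interpolation=2),cv2.resize(b,(430,480),interpolation=2)]))
```

```text
t 34.6 tcp [ 0.4397 -0.4639  0.2228] jaw 0.057 down [-0.     0.437 -0.9  ] F [0.5 0.9 0.8] w 0.6
{'h0': array([309.,  52.]), 'h1': array([319., 143.]), 'body': array([300., 126.]), 'seat': array([294., 141.]), 'tipW': array([280., 136.]), 'tipE': array([311., 137.])}
253 85
```

View pics/x19.png

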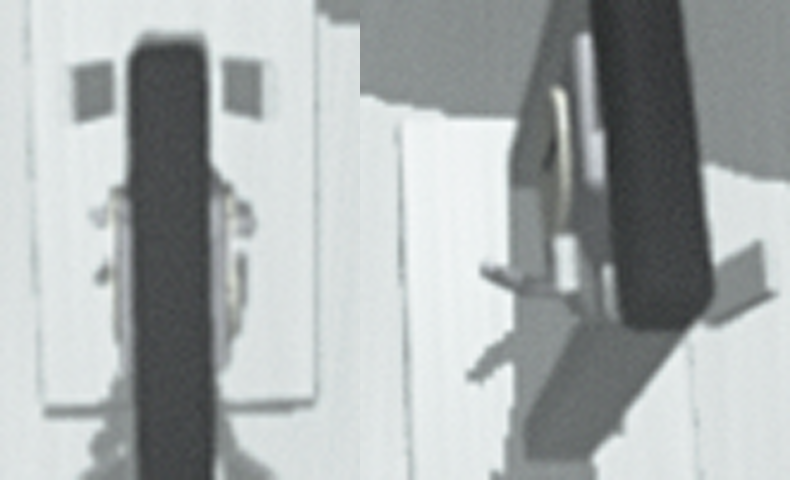

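The oblique crop (right half) shows the hook's free tip at crop (490,270), i.e. px (280,141). That is on the world −x side, so the scale's x axis points to world +x (yaw ≈ 0.06). Back over the handle to grip it.

>>> drive_tool:
  commands:
    - [0,0,35,-0.11,0,0,0.4]
    - [0,0,35,-0.11,0,0,0.4]
    - [19,33,0,-0.11,0,0,0.4]
    - [19,33,0,-0.12,0,0,0.4]
    - [20,33,0,0,0,0,0.4]
    - [0,33,0,0,0,0,0.4]
    - [0,0,0,0,0,0,0.4]
    - [0,0,0,0,0,0,0.4]
  squeeze: 40

```text
time_s: 35.45
tool_pos: [0.4972, -0.3326, 0.2969]
orientation: [-1.231, 1.156, -1.162]
force: [-0.6, -1.7, -0.2]
gripper_width: 0.602
```

Run:
```python
from h import *
st()
c=snap('wrist','w20.png'); g=cv2.cvtColor(c['image'],cv2.COLOR_RGB2GRAY)
# dark handle blob centre line
m=(g<75).astype(np.uint8); n,l,S,C=cv2.connectedComponentsWithStats(m[:205])
for i in range(1,n):
    if S[i,4]>200: print(S[i],C[i].round(1))
for v in (150,170,190): 
    us=np.where(m[v,200:310])[0]+200; print(v,us.min(),us.max(),onz(c,us.mean(),v,.161))
```

```text
t 35.45 tcp [ 0.4972 -0.3326  0.2969] jaw 0.066 down [ 0.008  0.004 -1.   ] F [-0.6 -1.7 -0.2] w 0.602
[   0    0   60   46 1735] [20.5 19.5]
[244 129  15  76 537] [252.5 166.4]
150 245 257 [ 0.49615312 -0.3042063   0.161     ]
170 245 257 [ 0.4980303  -0.32657672  0.161     ]
190 245 257 [ 0.49941499 -0.34952568  0.161     ]
```

>>> drive_tool:
  commands:
    - [1,0,-40,0,0,0,0.4]
    - [0,0,-40,0,0,0,0.4]
    - [0,0,-40,0,0,0,0.4]
    - [0,0,-30,0,0,0,0.4]
    - [0,0,-15,0,0,0,0.4]
    - [0,0,-10,0,0,0,0.4]
    - [0,0,0,0,0,0,0.6]
  squeeze: 40

```text
time_s: 36.2
tool_pos: [0.4965, -0.3356, 0.1173]
orientation: [-1.234, 1.167, -1.162]
force: [0.4, 0.9, 0.7]
gripper_width: 0.562
```

>>> drive_tool:
  commands:
    - [0,0,0,0,0,0,0.7]
    - [0,0,0,0,0,0,1]
    - [0,0,0,0,0,0,1]
    - [0,0,0,0,0,0,1]
    - [0,0,0,0,0,0,1]
    - [0,0,0,0,0,0,1]

```text
time_s: 36.8
tool_pos: [0.4971, -0.3349, 0.1177]
orientation: [-1.234, 1.166, -1.161]
force: [0.1, -0.4, 2.5]
gripper_width: 0.204
```

Gripped at 17.7 mm (the handle is 18). Lifting.

>>> drive_tool:
  commands:
    - [0,0,5,0,0,0,1]
    - [0,0,20,0,0,0,1]
    - [0,0,30,0,0,0,1]
    - [0,0,35,0,0,0,1]
    - [0,0,35,0,0,0,1]
    - [0,0,35,0,0,0,1]
    - [0,0,0,0,0,0,1]
    - [0,0,0,0,0,0,1]

```text
time_s: 37.6
tool_pos: [0.4967, -0.3349, 0.2772]
orientation: [-1.234, 1.166, -1.162]
force: [0.3, 0.6, -2.9]
gripper_width: 0.205
```

Run:
```python
from h import *
st()
c=snap('top','t21.png'); c2=snap('scene','s21.png'); c3=snap('wrist','w21.png')
st()
# handle in hand? dark blob check and empty-cradle check in scene vs s6
a=cv2.imread('pics/scene0.png');b=cv2.imread('pics/s21.png')
d=cv2.absdiff(a,b).max(2)[160:205,168:205]; print((d>40).sum(), d.mean())
```

```text
t 37.6 tcp [ 0.4967 -0.3349  0.2772] jaw 0.061 down [ 0.     0.004 -1.   ] F [ 0.3  0.6 -2.9] w 0.205
t 37.75 tcp [ 0.496  -0.3341  0.2752] jaw 0.061 down [-0.003  0.006 -1.   ] F [ 0.4 -1.2 -1.7] w 0.204
372 24.354354354354353
```

The scale is in hand (about -1.7 to -2.9 N). I'll carry it to just behind the arch, above it, and align with the box.

>>> drive_tool:
  commands:
    - [6,20,0,0,0,-0.02,1]
    - [11,32,0,0,0,-0.025,1]
    - [11,32,0,0,0,-0.025,1]
    - [11,32,0,0,0,-0.025,1]
    - [11,32,0,0,0,-0.025,1]
    - [11,32,0,0,0,-0.025,1]
    - [11,32,0,0,0,-0.026,1]
    - [10,26,0,0,0,0,1]

```text
time_s: 38.55
tool_pos: [0.5784, -0.0941, 0.2754]
orientation: [-1.154, 1.293, -1.284]
force: [-0.5, 0.7, -1.7]
gripper_width: 0.203
```

>>> drive_tool:
  commands:
    - [5,15,0,0,0,0,1]
    - [0,0,0,0,0,0,1]
    - [0,0,0,0,0,0,1]
    - [0,0,0,0,0,0,1]

```text
time_s: 38.95
tool_pos: [0.583, -0.0845, 0.2771]
orientation: [-1.151, 1.294, -1.29]
force: [-0.2, 0.3, -1.9]
gripper_width: 0.204
```

Run:
```python
from h import *
st()
c=snap('wrist','w22.png');c2=snap('scene','s22.png');c3=snap('top','t22.png')
s=manip.get_state()
# arch predicted ends and visibility in each view; gray profile across arch in the wrist picture
b=np.array([.529,-.073,0]);Rb=R.from_euler('z',-.11).as_matrix()
for nm,cc in(('w',c),('s',c2)):
  for p in ((0,.042,.145),(0,-.042,.145),(-.055,0,.14),(-.1,.125,.095),(.1,.125,.095)): print(nm,p,np.round(proj(cc,b+Rb@np.array(p))))
t=s['tool_pos']+np.array([0,.002,.032])
Rs=R.from_euler('z',jaw(s)).as_matrix()
for n,p in dict(h=(0,0,.011),seat=(0,0,-.125),shank=(.02,0,-.1),tip=(-.022,0,-.109)).items(): print(n,np.round(proj(c2,t+Rs@np.array(p))),np.round(proj(c,t+Rs@np.array(p))))
```

```text
t 38.95 tcp [ 0.583  -0.0845  0.2771] jaw -0.114 down [-0.     0.003 -1.   ] F [-0.2  0.3 -1.9] w 0.204
w (0, 0.042, 0.145) [201. 134.]
w (0, -0.042, 0.145) [204. 208.]
w (-0.055, 0, 0.14) [157. 171.]
w (-0.1, 0.125, 0.095) [133.  72.]
w (0.1, 0.125, 0.095) [288.  66.]
s (0, 0.042, 0.145) [262. 179.]
s (0, -0.042, 0.145) [240. 176.]
s (-0.055, 0, 0.14) [255. 170.]
s (-0.1, 0.125, 0.095) [289. 177.]
s (0.1, 0.125, 0.095) [278. 212.]
h [244. 146.] [251. 235.]
seat [246. 179.] [252. 181.]
shank [244. 176.] [274. 187.]
tip [247. 171.] [228. 185.]
```

Run:
```python
import cv2,numpy as np
g=cv2.imread('pics/w22.png',0)
for v in range(120,212,6): print(v,' '.join('%3d'%x for x in g[v,140:290:3]))
```

```text
120 237 237 239 241 212 239 238 237 238 238 238 238 236 238 238 237 237 237 237 239 239 237 237 219 231 238 238 237 237 238 239 238 237 237 238 237 236 236 239 237 237 239 237 238 237 238 238 237 237 238
126 239 239 238 239 204 239 238 239 239 238 238 238 238 237 239 236 237 236 237 237 238 225 118 115  97 237 237 238 237 237 237 236 237 237 236 237 237 238 237 238 239 237 237 238 238 237 236 235 237 239
132 238 239 239 241 194 241 238 238 239 239 239 238 237 238 239 236 237 237 237 237 204 159 136 105 161 193 237 235 236 236 237 236 237 239 237 238 238 238 239 237 239 240 237 238 236 237 238 238 237 238
138 238 239 239 240 199 239 239 238 238 238 238 238 237 236 237 237 236 237 236 237 192 152 136 135 157 159 239 236 235 235 236 238 166  74  83  81  85  77  78  82  82  83  80 242 238 237 237 237 237 240
144 200 122 110 101 151 239 239 239 237 238 236 239 238 236 238 237 237 236 236 237 189 155 134 152 159 154 234 236 236 235 236 238  72  81  83  82  82  78  81  79  78  79  79 141 237 238 237 237 238 238
150 153 128 106 108 150 240 237 238 238 240 238 238 238 237 237 237 237 237 237 
[... 1463 characters left out ...]
 236 234 229 151  82  60  64  63  64  60  62  65  58  61  63  66 105 201 178 234 235 184
198 223 241 241 241 240 178 239 238 239 238 240 238 239 238 238 237 237 236 236 236 232 133 134 103 116 151 164 237 236 234 237 155  81  57  60  63  58  60  57  51  60  61  59  77 119 235 232 235 235 147
204 223 241 240 240 242 183 241 238 239 239 239 239 238 238 238 237 238 236 236 236 238 129 137  90  87 153 157 234 234 233 240 157 104  50  58  55  57  59  51  58  58  56  55  92 140 244 234 232 236 144
210  61  59  62  62  54  58  58  57  61  59  52  60  63  63  64  58  65  68  64  66  63  62  57  96 150 150 146 236 234 234 237 151 106  54  55  57  57  55  50  54  53  57  54  76 139 241 233 235 235 141
```

In the wrist image the bar is at u≈201-210, the hook tip at (228,186) and the shank at u≈274, all as predicted. The fin lies along x, so the latch is on. I'll lower the seat to z≈0.11.

>>> drive_tool:
  commands:
    - [0,3,-20,0,0,0,1]
    - [0,0,-20,0,0,0,1]
    - [0,0,-15,0,0,0,1]
    - [0,0,-12,0,0,0,1]
    - [0,0,-6,0,0,0,1]
    - [0,0,0,0,0,0,1]
    - [0,0,0,0,0,0,1]

```text
time_s: 39.8
tool_pos: [0.5841, -0.079, 0.2047]
orientation: [-1.151, 1.291, -1.287]
force: [0.7, -0.1, -1.0]
gripper_width: 0.207
```

Run:
```python
from h import *
s=st()
c=snap('wrist','w23.png')
b=np.array([.530,-.073,0]);Rb=R.from_euler('z',-.11).as_matrix()
print(proj(c,b+Rb@np.array((0,0,.145))))
t=s['tool_pos']+np.array([0,.002,.0323]);Rs=R.from_euler('z',jaw(s)).as_matrix()
for n,p in dict(seat=(0,0,-.125),shank=(.02,0,-.1),tip=(-.022,0,-.109)).items(): print(n,np.round(proj(c,t+Rs@np.array(p))))
g=cv2.cvtColor(c['image'],cv2.COLOR_RGB2GRAY)
for v in range(150,212,6): print(v,' '.join('%3d'%x for x in g[v,180:290:3]))
```

```text
t 39.8 tcp [ 0.5841 -0.079   0.2047] jaw -0.11 down [ 0.001  0.004 -1.   ] F [ 0.7 -0.1 -1. ] w 0.207
(np.float64(189.9198780321696), np.float64(192.40746478060862))
seat [251. 182.]
shank [274. 188.]
tip [228. 186.]
150 238 238 140 158 143 103 188 154 158 190 238 235 237 235 236 235 236 236 186  76  82  79  79  81  83  80  77  84  79  74 234 237 238 237 238 238 237
156 237 239 154 153 142 102 237 155 156 158 238 237 234 237 236 237 238 236 195  78  79  82  81  80  79  79  78  80  78  74 232 238 236 237 236 238 237
162 237 238 158 155 144 105 242 148 153 154 235 236 234 235 236 236 236 237 200  72  78  76  79  76  76  78  81  74  73  68 230 236 237 237 237 237 234
168 238 238 163 149 145 102 238 175 154 154 205 237 236 237 236 235 235 234 213  68  73  76  75  74  72  73  76  74  74  67 231 236 236 235 238 237 235
174 237 237 178 151 142 109 236 228 153 152 157 237 235 235 235 235 236 235 238  67  72  73  73  77  71  70  74  70  71  64 231 234 236 235 236 234 236
180 236 237 192 150 142 106 239 190 151 151 206 235 234 235 234 235 237 236 235  64  70  70  71  69  71  68  72  73  67  63 201 235 237 235 236 235 235
186 235 237 202 149 144 110 235 230 150 154 160 236 236 234 234 232 200 197 122  69  67  68  71  69  67  74  66  69  65  66  78 118 137 237 233 234 235
192 236 235 212 142 144 110 236 227 151 152 174 235 233 235 233 232 235 221 155  61  65  64  63  66  63  63  65  67  62  66  89 196 166 228 235 235 236
198 236 236 224 137 143 109 233 237 147 153 157 236 236 233 235 233 233 184 170  56  66  66  64  61  65  62  62  56  63  58 157 152 200 234 233 233 235
204 236 236 231 136 143 111 205 227 153 151 177 234 234 233 234 232 233 197 179  64  56  64  64  64  61  65  61  59  59  59 150 147 190 226 233 234 235
210  66  68  67  66  64  61  64  68  66  63 135 237 234 232 233 235 234 212 172  63  60  61  60  57  56  56  60  59  55  48 124 155 182 164 235 233 233
```

>>> drive_tool:
  commands:
    - [-10,1.1,0,0,0,0,1]
    - [-10,1.1,0,0,0,0,1]
    - [-10,1.1,0,0,0,0,1]
    - [-10,1.1,0,0,0,0,1]
    - [-12,1.3,0,0,0,0,1]
    - [0,0,0,0,0,0,1]
    - [0,0,0,0,0,0,1]

```text
time_s: 40.55
tool_pos: [0.5318, -0.0729, 0.2045]
orientation: [-1.151, 1.291, -1.287]
force: [0.3, 0.9, -2.0]
gripper_width: 0.204
```

Run:
```python
from h import *
s=st()
c=snap('wrist','w24.png');c2=snap('scene','s24.png')
b=np.array([.531,-.073,0]);Rb=R.from_euler('z',-.11).as_matrix()
print('arch',proj(c,b+Rb@np.array((0,0,.145))),'fin',proj(c,b+Rb@np.array((-.055,0,.14))))
t=s['tool_pos']+np.array([0,.002,.0323]);Rs=R.from_euler('z',jaw(s)).as_matrix()
for n,p in dict(seat=(0,0,-.125),shank=(.02,0,-.1),tip=(-.022,0,-.109)).items(): print(n,np.round(proj(c,t+Rs@np.array(p))))
g=cv2.cvtColor(c['image'],cv2.COLOR_RGB2GRAY)
for v in range(126,212,6): print(v,' '.join('%3d'%x for x in g[v,190:300:3]))
```

```text
t 40.55 tcp [ 0.5318 -0.0729  0.2045] jaw -0.11 down [ 0.001  0.005 -1.   ] F [ 0.3  0.9 -2. ] w 0.204
arch (np.float64(250.6779743434774), np.float64(192.6884070598091)) fin (np.float64(189.5985360614071), np.float64(191.2845564047954))
seat [251. 182.]
shank [274. 188.]
tip [228. 186.]
126 238 238 239 238 239 238 238 237 239 239 237 239 238 237 238 238 238 238 237 240 219 221 239 238 236 237 237 235 236 236 237 237 237 236 237 238 237
132 240 240 238 239 237 239 239 239 238 236 236 237 237 237 238 238 236 240 241 150 117 113 144 240 239 238 238 237 238 236 237 236 237 237 237 236 237
138 237 239 238 238 237 239 240 239 238 239 238 239 238 238 238 227  77  82  87  84  84  86  84  81  83  77 229 237 235 236 237 236 236 237 237 237 236
144 238 239 239 238 240 238 239 238 237 237 237 237 238 237 240 109  82  84  85  84  84  81  86  83  85  84  87 239 235 236 237 237 237 238 236 235 237
150 239 239 237 239 239 238 237 237 238 239 237 237 238 237 239 109  79  82  81  80  81  78  82  81  81  79  85 238 235 237 236 238 235 237 236 237 236
156 237 240 237 237 238 236 238 236 238 236 237 237
[... 768 characters left out ...]
 187  89  64  65  66  67  67  67  71  71  67  58  67  86 189 171 237 234 234 233 235 235 232
192 147 146 144 144 143 147 145 143 101 152 148 224 236 235 169 124  61  65  67  60  62  63  65  65  66  61  67 124 205 156 234 235 234 234 235 236 235
198 153 149 152 153 148 152 150 149 151 149 153 171 236 239 130 136  54  61  63  65  57  64  64  62  62  60  64 120 212 164 234 233 234 235 235 235 234
204 149 149 154 150 147 147 151 148 149 150 150 147 235 240 144 159  53  56  61  62  61  54  58  61  63  61  63 161 198 142 234 233 235 232 234 234 232
210  56  58  54  55  56  58  55 148 150 149 149 144 230 237 154 157  47  55  54  55  58  53  55  55  56  58  60 165 237 139 236 233 232 232 234 232  69
```

The bar sits between the tip (u≈228) and the shank (u≈275). Lifting slowly.

>>> drive_tool:
  commands:
    - [0,0,10,0,0,0,1]
    - [0,0,10,0,0,0,1]
    - [0,0,6,0,0,0,1]
    - [0,0,5,0,0,0,1]
    - [0,0,5,0,0,0,1]
    - [0,0,0,0,0,0,1]
    - [0,0,0,0,0,0,1]
  squeeze: 50

```text
time_s: 41.35
tool_pos: [0.532, -0.0732, 0.2398]
orientation: [-1.152, 1.291, -1.287]
force: [2.1, 0.6, -4.7]
gripper_width: 0.199
```

>>> drive_tool:
  commands:
    - [0,0,5,0,0,0,1]
    - [0,0,5,0,0,0,1]
    - [0,0,5,0,0,0,1]
    - [0,0,5,0,0,0,1]
    - [0,0,0,0,0,0,1]
    - [0,0,0,0,0,0,1]

```text
time_s: 41.95
tool_pos: [0.5317, -0.0732, 0.2601]
orientation: [-1.152, 1.292, -1.287]
force: [0.6, -0.9, -7.8]
gripper_width: 0.202
```

Run:
```python
from h import *
s=st()
```

```text
t 41.95 tcp [ 0.5317 -0.0732  0.2601] jaw -0.11 down [ 0.     0.004 -1.   ] F [ 0.6 -0.9 -7.8] w 0.202
```

Load is about 6 N and the hook is bearing it. I'll raise another 45 mm and hold.

>>> drive_tool:
  commands:
    - [0,0,6,0,0,0,1]
    - [0,0,7,0,0,0,1]
    - [0,0,8,0,0,0,1]
    - [0,0,8,0,0,0,1]
    - [0,0,8,0,0,0,1]
    - [0,0,5,0,0,0,1]
    - [0,0,3,0,0,0,1]
    - [0,0,0,0,0,0,1]

```text
time_s: 42.75
tool_pos: [0.532, -0.0731, 0.3056]
orientation: [-1.151, 1.291, -1.287]
force: [0.7, -1.0, -7.7]
gripper_width: 0.199
```

>>> drive_tool:
  commands:
    - [0,0,0,0,0,0,1]
    - [0,0,0,0,0,0,1]
    - [0,0,0,0,0,0,1]
    - [0,0,0,0,0,0,1]
    - [0,0,0,0,0,0,1]
    - [0,0,0,0,0,0,1]

```text
time_s: 43.35
tool_pos: [0.5318, -0.0731, 0.3051]
orientation: [-1.152, 1.292, -1.287]
force: [-0.4, -0.0, -8.8]
gripper_width: 0.202
```

Run:
```python
from h import *
s=st()
c=snap('scene','s25.png'); 
a=cv2.imread('pics/s15.png');b=cv2.imread('pics/s25.png')
# lower front (far +x) edge of box: wall bottom vs table, in column profile at box far face
cc=c;bx=np.array([.531,-.073,0]);Rb=R.from_euler('z',-.11).as_matrix()
for z in(0,.03,.05): print(z,[np.round(proj(c,bx+Rb@np.array((.1,y,z)))) for y in(-.1,0,.1)])
u=[int(proj(c,bx+Rb@np.array((.1,y,0)))[0]) for y in(-.08,.08)]
for q in u: print(q,'before',cv2.cvtColor(a,6)[180:250:2,q],'now',cv2.cvtColor(b,6)[180:250:2,q])
```

```text
t 43.35 tcp [ 0.5318 -0.0731  0.3051] jaw -0.11 down [ 0.     0.004 -1.   ] F [-0.4 -0.  -8.8] w 0.202
0 [array([219., 220.]), array([245., 225.]), array([271., 230.])]
0.03 [array([219., 215.]), array([244., 219.]), array([271., 224.])]
0.05 [array([218., 211.]), array([244., 216.]), array([271., 220.])]
224 before [ 92  92  88 101 143 151 155 153 153 154 152 136  82  56  50  51  52  51
  47  54  62  85 128 140 138 137 139 139 142 140 142 142 140 141 138] now [149 148 147 146 145 111  68  48  53  54  54  56  56  56  57  66  78  79
  80  81  77  80  77  90 134 140 142 143 144 139 145 144 144 142 146]
265 before [142 135 113  95 113 144 151 149 148 149 150 152 151 152 149 119  70  52
  49  52  49  48  53  49  67 112 135 136 135 135 137 134 118 123 136] now [127 148 150 148 148 148 147 150 143  99  66  52  51  57  56  57  58  54
  54  63  78  89 106 124 135 140 139 141 141 137 140 139 120 126 141]
```

The box hangs clear: its wall edge rose from v≈230 to ≈219, about 50 mm. Holding.

>>> drive_tool:
  commands:
    - [0,0,0,0,0,0,1]
    - [0,0,0,0,0,0,1]
    - [0,0,0,0,0,0,1]
    - [0,0,0,0,0,0,1]
    - [0,0,0,0,0,0,1]
    - [0,0,0,0,0,0,1]
    - [0,0,0,0,0,0,1]
    - [0,0,0,0,0,0,1]

```text
time_s: 44.2
tool_pos: [0.5318, -0.0731, 0.3051]
orientation: [-1.152, 1.292, -1.287]
force: [0.9, -0.5, -8.1]
gripper_width: 0.201
```

>>> drive_tool:
  commands:
    - [0,0,0,0,0,0,1]
    - [0,0,0,0,0,0,1]
    - [0,0,0,0,0,0,1]
    - [0,0,0,0,0,0,1]
    - [0,0,0,0,0,0,1]
    - [0,0,0,0,0,0,1]
    - [0,0,0,0,0,0,1]
    - [0,0,0,0,0,0,1]

```text
time_s: 45.0
tool_pos: [0.5317, -0.0731, 0.3051]
orientation: [-1.152, 1.292, -1.287]
force: [0.5, 0.4, -7.6]
gripper_width: 0.202
```

>>> drive_tool:
  commands:
    - [0,0,0,0,0,0,1]
    - [0,0,0,0,0,0,1]
    - [0,0,0,0,0,0,1]
    - [0,0,0,0,0,0,1]
    - [0,0,0,0,0,0,1]
    - [0,0,0,0,0,0,1]
    - [0,0,0,0,0,0,1]
    - [0,0,0,0,0,0,1]

```text
time_s: 45.8
tool_pos: [0.5317, -0.0731, 0.3051]
orientation: [-1.152, 1.292, -1.287]
force: [-0.6, -0.4, -7.7]
gripper_width: 0.198
```

>>> drive_tool:
  commands:
    - [0,0,0,0,0,0,1]
    - [0,0,0,0,0,0,1]
    - [0,0,0,0,0,0,1]
    - [0,0,0,0,0,0,1]
    - [0,0,0,0,0,0,1]
    - [0,0,0,0,0,0,1]
    - [0,0,0,0,0,0,1]
    - [0,0,0,0,0,0,1]

```text
time_s: 46.6
tool_pos: [0.5317, -0.0731, 0.3051]
orientation: [-1.152, 1.292, -1.287]
force: [0.4, -1.4, -8.2]
gripper_width: 0.199
```

>>> drive_tool:
  commands:
    - [0,0,-5,0,0,0,1]
    - [0,0,-6,0,0,0,1]
    - [0,0,-7,0,0,0,1]
    - [0,0,-7,0,0,0,1]
    - [0,0,-6,0,0,0,1]
    - [0,0,-5,0,0,0,1]
    - [0,0,-4,0,0,0,1]
    - [0,0,-4,0,0,0,1]

```text
time_s: 47.4
tool_pos: [0.5318, -0.0731, 0.2608]
orientation: [-1.152, 1.292, -1.287]
force: [-1.1, -0.2, -8.6]
gripper_width: 0.197
```

>>> drive_tool:
  commands:
    - [0,0,-4,0,0,0,1]
    - [0,0,-4,0,0,0,1]
    - [0,0,-5,0,0,0,1]
    - [0,0,-6,0,0,0,1]
    - [0,0,-6,0,0,0,1]
    - [0,0,-6,0,0,0,1]
    - [0,0,0,0,0,0,1]
    - [0,0,0,0,0,0,1]

```text
time_s: 48.2
tool_pos: [0.5317, -0.0731, 0.2304]
orientation: [-1.152, 1.292, -1.287]
force: [0.6, 0.3, -2.6]
gripper_width: 0.202
```

The box is down. I'll lower further to free the hook, then back it out.

>>> drive_tool:
  commands:
    - [0,0,-8,0,0,0,1]
    - [0,0,-8,0,0,0,1]
    - [0,0,-6,0,0,0,1]
    - [0,0,-4,0,0,0,1]
    - [0,0,0,0,0,0,1]
    - [0,0,0,0,0,0,1]

```text
time_s: 48.8
tool_pos: [0.5318, -0.0731, 0.2041]
orientation: [-1.152, 1.292, -1.287]
force: [0.4, 0.1, -1.9]
gripper_width: 0.2
```

Run:
```python
from h import *
s=st()
c=snap('wrist','w26.png')
g=cv2.cvtColor(c['image'],cv2.COLOR_RGB2GRAY); g0=cv2.imread('pics/w24.png',0)
d=cv2.absdiff(g,g0); print(np.unique(np.where(d[:205]>40)[0])[[0,-1]] if (d[:205]>40).any() else 'same',(d[:205]>40).sum())
for v in (130,132,186,198): print(v,g[v,190:300:3])
```

```text
t 48.8 tcp [ 0.5318 -0.0731  0.2041] jaw -0.11 down [ 0.     0.004 -1.   ] F [ 0.4  0.1 -1.9] w 0.2
[  4 204] 2027
130 [239 239 238 239 238 238 238 239 238 238 239 239 237 238 239 239 238 239
 238 238 238 201 118 125 120 238 237 237 237 236 237 237 238 237 237 237
 236]
132 [240 240 238 239 239 239 238 239 239 239 239 238 237 238 237 237 239 241
 240 238 238 179 117 118 113 240 237 238 237 234 237 237 236 238 236 237
 237]
186 [148 151 152 152 150 150 151 148 149 153 136  72 136 210 189  90  58  66
  64  62  67  68  65  64  69  64  68  85 189 172 237 235 235 234 234 235
 234]
198 [148 149 153 153 154 151 150 152 152 150 150 147 147 181 140 135  48  56
  57  60  62  60  60  62  57  58  57 119 230 166 236 234 234 233 234 234
 234]
```

>>> drive_tool:
  commands:
    - [10,-1.1,0,0,0,0,1]
    - [12,-1.3,0,0,0,0,1]
    - [12,-1.3,0,0,0,0,1]
    - [12,-1.3,0,0,0,0,1]
    - [12,-1.3,0,0,0,0,1]
    - [4,-0.5,0,0,0,0,1]
    - [0,0,0,0,0,0,1]

```text
time_s: 49.55
tool_pos: [0.5944, -0.08, 0.2039]
orientation: [-1.153, 1.292, -1.287]
force: [-0.7, -0.4, -1.9]
gripper_width: 0.199
```

Run:
```python
from h import *
s=st()
c=snap('wrist','w27.png')
g=cv2.cvtColor(c['image'],cv2.COLOR_RGB2GRAY)
for v in (130,150,186,198): print(v,g[v,150:300:3])
```

```text
t 49.55 tcp [ 0.5944 -0.08    0.2039] jaw -0.11 down [-0.     0.003 -1.   ] F [-0.7 -0.4 -1.9] w 0.199
130 [239 237 236 236 236 237 236 238 237 236 236 237 237 238 136 117 104 215
 237 237 237 236 236 238 237 238 237 239 237 237 237 237 238 239 239 238
 239 237 238 239 238 237 238 239 238 237 237 240 177 155]
150 [239 238 237 236 236 238 236 237 237 237 235 140 154 132 150 161 154 152
 235 236 236 236 235 235 238 236 236 236 187  78  81  84  81  83  79  78
  77  80  80  74 233 237 237 236 236 239 236 238 163 142]
186 [153 130  75  75  73 145 160 236 235 235 237 163 149 139  97 236 176 152
 152 209 234 233 234 234 234 231 193 198 124  64  63  72  70  70  63  67
  66  72  60  59  80 177 133 237 236 235 235 235 180 196]
198 [154 156 153 152 150 149 154 149 236 235 236 211 148 137 103 233 211 144
 151 154 233 232 234 233 233 233 234 183 173  62  63  66  67  65  65  64
  63  61  63  58 109 159 175 239 236 235 235 225 223 225]
```

The hook is clear. I'll raise it and go back over the cradle.

>>> drive_tool:
  commands:
    - [0,0,15,0,0,0,1]
    - [0,0,20,0,0,0,1]
    - [0,0,20,0,0,0,1]
    - [0,0,19,0,0,0,1]
    - [-4,-10,5,0,0,0.02,1]
    - [-12,-30,0,0,0,0.025,1]
    - [-12,-32,0,0,0,0.025,1]
    - [-12,-32,0,0,0,0.025,1]

```text
time_s: 50.4
tool_pos: [0.5531, -0.1849, 0.2848]
orientation: [-1.198, 1.22, -1.217]
force: [0.6, -0.9, -2.4]
gripper_width: 0.197
```

>>> drive_tool:
  commands:
    - [-12,-32,0,0,0,0.025,1]
    - [-12,-32,0,0,0,0.025,1]
    - [-12,-32,0,0,0,0.026,1]
    - [-12,-32,0,0,0,0,1]
    - [-9,-23,0,0,0,0,1]
    - [0,0,0,0,0,0,1]
    - [0,0,0,0,0,0,1]
    - [0,0,0,0,0,0,1]

```text
time_s: 51.2
tool_pos: [0.4976, -0.3334, 0.2837]
orientation: [-1.234, 1.165, -1.159]
force: [-0.4, -0.4, -1.9]
gripper_width: 0.203
```

Run:
```python
from h import *
s=st()
c=snap('wrist','w28.png')
g=cv2.cvtColor(c['image'],cv2.COLOR_RGB2GRAY); m=g<75
for v in range(120,205,10): print(v,g[v,215:290:3])
print(manip.get_state()['moment'])
```

```text
t 51.2 tcp [ 0.4976 -0.3334  0.2837] jaw 0.063 down [ 0.001  0.005 -1.   ] F [-0.4 -0.4 -1.9] w 0.203
120 [226 226 228 233 233 234 232 234 232 234 235 236 235 235 231 235 234 232
 234 235 235 228 148 144 146]
130 [229 227 228 227 234 234 233 226 214 230 181 193 195 196 193 231 196 196
 209 231 230 231 224 224 224]
140 [231 225 228 226 234 227 152  82  74  70  76  72  75  70  74  73  69  67
 131 219 231 231 221 227 225]
150 [228 226 229 216 235 233 238  76  71  76  73  76  73  72  68  73  69  65
 130 232 230 232 221 228 225]
160 [227 225 226 223 233 233 238  75  71  72  71  72  73  73  71  71  68  66
 144 230 230 232 219 226 225]
170 [229 225 228 213 232 230 238  83  70  72  75  71  69  70  67  70  69  67
 143 227 228 231 217 224 222]
180 [229 228 227 207 232 230 237  87  67  68  71  69  64  67  65  69  69  63
 113 222 227 231 220 223 221]
190 [231 227 228 227 232 216 154  69  66  70  67  68  62  61  66  66  63  60
  85 148 207 173 216 221 224]
200 [231 228 230 233 165 229 154  86  62  65  66  59  57  60  62  60  56  58
 110 155 235 219 223 220 226]
[-0.03016517  0.03785495  0.00156621]
```

>>> drive_tool:
  commands:
    - [0,-1.5,-30,0,0,0,1]
    - [0,0,-35,0,0,0,1]
    - [0,0,-35,0,0,0,1]
    - [0,0,-30,0,0,0,1]
    - [0,0,-15,0,0,0,1]
    - [0,0,-10,0,0,0,1]
    - [0,0,0,0,0,0,1]

```text
time_s: 51.95
tool_pos: [0.4968, -0.3357, 0.1277]
orientation: [-1.235, 1.167, -1.16]
force: [-0.7, 0.2, -2.7]
gripper_width: 0.205
```

>>> drive_tool:
  commands:
    - [0,0,-4,0,0,0,1]
    - [0,0,-4,0,0,0,1]
    - [0,0,-2,0,0,0,1]
    - [0,0,0,0,0,0,1]

```text
time_s: 52.35
tool_pos: [0.4967, -0.3364, 0.1182]
orientation: [-1.234, 1.167, -1.161]
force: [-0.5, 0.6, -1.4]
gripper_width: 0.199
```

>>> drive_tool:
  commands:
    - [0,0,-1,0,0,0,1]
    - [0,0,0,0,0,0,0.78]
    - [0,0,0,0,0,0,0.7]
    - [0,0,0,0,0,0,0.6]
    - [0,0,0,0,0,0,0.5]
    - [0,0,0,0,0,0,0.4]
    - [0,0,0,0,0,0,0.4]
  squeeze: 5

```text
time_s: 53.05
tool_pos: [0.4967, -0.3364, 0.1171]
orientation: [-1.234, 1.167, -1.161]
force: [0.9, -0.3, 0.5]
gripper_width: 0.558
```

>>> drive_tool:
  commands:
    - [0,0,10,0,0,0,0.4]
    - [0,0,25,0,0,0,0.4]
    - [0,0,40,0,0,0,0.4]
    - [0,0,40,0,0,0,0.4]
    - [0,0,40,0,0,0,0.4]
    - [0,0,24,0,0,0,0.4]
    - [0,0,0,0,0,0,0.4]

```text
time_s: 53.75
tool_pos: [0.4981, -0.338, 0.3012]
orientation: [-1.232, 1.16, -1.167]
force: [-0.2, -0.5, 0.4]
gripper_width: 0.597
```

Run:
```python
from h import *
s=st()
c=snap('wrist','w29.png'); g=cv2.cvtColor(c['image'],cv2.COLOR_RGB2GRAY)
m=(g<75).astype(np.uint8); n,l,S,C=cv2.connectedComponentsWithStats(m[:205])
for i in range(1,n):
    if S[i,4]>200: print(S[i],C[i].round(1))
for v in (150,170,190): 
    us=np.where(m[v,200:310])[0]+200; print(v,us.min(),us.max(),onz(c,us.mean(),v,.161))
b=snap('scene','s29.png')
sc=np.array([.498,-.333,.15])
for f in('scene0','s29'):
    im=cv2.imread(f'pics/{f}.png',0)[155:205,165:205]
    k=(im<60); print(f,k.sum(),np.argwhere(k).mean(0)+[155,165])
```

```text
t 53.75 tcp [ 0.4981 -0.338   0.3012] jaw 0.06 down [ 0.007  0.001 -1.   ] F [-0.2 -0.5  0.4] w 0.597
[   0    0   61   46 1820] [21.4 19.8]
[244 125  15  80 725] [251.5 165.2]
[464 157  11  48 264] [470.6 188. ]
150 245 257 [ 0.49566952 -0.31059899  0.161     ]
170 245 257 [ 0.4989985  -0.33318981  0.161     ]
190 245 257 [ 0.49996982 -0.35648477  0.161     ]
scene0 269 [171.90334572 183.48327138]
s29 296 [172.69932432 183.55743243]
```

The scale hangs where it started (scene blob within 1 px). I'll withdraw the arm and run final checks.

>>> drive_tool:
  commands:
    - [0,20,10,0,0,0,0.4]
    - [0,40,5,0,0,0,0.4]
    - [0,45,0,0,0,0,0.4]
    - [0,45,0,0,0,0,0.4]
    - [0,45,0,0,0,0,0.4]
    - [0,45,0,0,0,0,0.4]
    - [0,45,0,0,0,0,0.4]
    - [0,45,0,0,0,0,0.4]

```text
time_s: 54.65
tool_pos: [0.4956, -0.0045, 0.3098]
orientation: [-1.236, 1.168, -1.16]
force: [1.4, -0.1, 0.4]
gripper_width: 0.597
```

>>> drive_tool:
  commands:
    - [0,45,0,0,0,0,0.4]
    - [0,45,0,0,0,0,0.4]
    - [0,45,0,0,0,0,0.4]
    - [0,45,0,0,0,0,0.4]
    - [0,20,0,0,0,0,0.4]
    - [0,0,0,0,0,0,0.4]

```text
time_s: 55.25
tool_pos: [0.4948, 0.1978, 0.3087]
orientation: [-1.241, 1.164, -1.155]
force: [0.9, -0.3, 0.1]
gripper_width: 0.601
```

Run:
```python
from h import *
import pickle
s=st()
c=snap('top','t30.png');sc=snap('scene','s30.png')
A=pickle.load(open('top.pkl','rb'))['image'];B=c['image']
def blob(im,lo,hi,reg):
    h=cv2.cvtColor(im,cv2.COLOR_RGB2HSV);m=cv2.inRange(h,lo,hi);k=np.zeros_like(m);k[reg]=m[reg];p=np.argwhere(k>0);return len(p),p.mean(0).round(2)
for n,lo,hi,reg in(('basin',(80,120,50),(95,255,255),np.s_[200:300,380:480]),('pot',(3,110,60),(18,255,255),np.s_[130:190,180:240])): print(n,blob(A,lo,hi,reg),blob(B,lo,hi,reg))
def op(im): g=cv2.cvtColor(im,cv2.COLOR_RGB2GRAY)[232:275,75:132].astype(int);p=np.argwhere(g-np.median(g)>12);return len(p),p.mean(0)
print('opener',op(A),op(B), cv2.absdiff(A,B)[232:275,75:132].max())
bottles(c)
# lid: pale region corners, latch fin (dark) orientation on lid in top view
g=cv2.cvtColor(B,cv2.COLOR_RGB2GRAY); 
b=np.array([.535,-.073,0]);Rb=R.from_euler('z',-.11).as_matrix()
for p in((-.1,.125,.095),(-.1,-.125,.095),(.1,-.125,.095),(.1,.125,.095),(-.055,0,.14),(0,.042,.145),(0,-.042,.145)): print(p,np.round(proj(c,b+Rb@np.array(p)),1))
u,v=map(int,proj(c,b+Rb@np.array((-.055,0,.14))))
print(u,v);print(g[v-25:v+18,u-16:u+17:2])
```

```text
t 55.25 tcp [0.4948 0.1978 0.3087] jaw 0.068 down [-0.004  0.003 -1.   ] F [ 0.9 -0.3  0.1] w 0.601
basin (3475, array([249.31, 429.55])) (3471, array([249.32, 429.55]))
pot (740, array([159.1 , 206.91])) (738, array([159.13, 206.95]))
opener (0, array([nan, nan])) (0, array([nan, nan])) 8
(-0.1, 0.125, 0.095) [239.8 241.7]
(-0.1, -0.125, 0.095) [310.9 251.6]
(0.1, -0.125, 0.095) [317.5 195.7]
(0.1, 0.125, 0.095) [247.9 186.2]
(-0.055, 0, 0.14) [277.4 232.4]
(0, 0.042, 0.145) [267.4 214.7]
(0, -0.042, 0.145) [291.8 218.1]
277 232
[[149 149 149 142 106 124 125 104  93  92 103 110 101  92  92  97 123]
 [149 149 149 142 106 126 139 121  96  97 120 127 109  92  92 102 137]
 [149 149 144 134 103 120 136 126  98  98 125 125 104  93  92 105 142]
 [150 149 135 115  97 105 116 111  96  96 112 107  95  92  92 105 143]
 [150 149 128  96  90  94  97  95  93  93  97  95  92  92  92 105 143]
 [149 148 123  82  81  85  86  88  91  91  92  92  92  92  92 105 143]
 [150 143 110  64  64  69  70  77  83  84  87  89  91  91  92 103 140]
 [149 131  84  54  56  57  58  62  68  70  75  82  85  85  88  97 1
[... 1860 characters left out ...]
150 126  78  62  56  46  51  75  82  88  92  87  84  88 103]
 [148 150 149 126  75  57  59  51  52  63  73  87  92  88  87  90 100]
 [135 139 141 119  72  64  70  56  51  54  68  86  91  92  92  92 102]
 [106 112 116 103  70  75  73  57  51  53  68  87  93  93  93  93 102]
 [ 95  93  90  84  67  78  66  53  51  53  70  86  93  93  93  94  98]
 [119 112 101  92  78  75  62  54  52  52  68  82  89  89  92  93  94]
 [138 134 128 121 108  96  89  77  65  59  66  73  76  80  86  88  89]
 [143 142 141 137 131 127 123 112  98  91  88  83  74  73  73  75  77]
 [144 144 143 142 140 139 138 134 128 126 121 114 100  93  83  74  67]]<stdin>:9: RuntimeWarning: Mean of empty slice.
  ret = um.true_divide(
```

```bash
python3 -c "
from h import *
print(manip.sign_off()); st()"
```

```text
the job is handed in; nothing more can be done
None
the job is handed in; nothing more can be done
```

The job is done and handed in at about 55 s on the robot's clock; the sign-off reports no verdict.

**What I did**
- **Bottles:** All three went into the box. The first needed a second try because the fingertips turned out to be about 15–20 mm higher than the reported position.
- **Lid and latch:** I pushed the lid shut from behind. I then turned the latch until it hit its stop (0.45 N·m).
- **Weighing:** I took the scale from its cradle and hooked it under the arch. The box hung about 50 mm clear for roughly 4 s, adding about 6 N on the wrist.
- **Return:** I set the box down, unhooked the scale and hung it back in the cradle. The arm then moved away.

**Last checks**
- The basin and flowerpot are within 0.1 px of where they started. The can opener's patch is unchanged.
- No bottle shows on the table, and the lid is shut with the latch fin pointing straight at the front.
- The scale hangs where it began, within 1 px in the scene view.

**What disagreed or was less certain**
- The fingertip height did not match the reported height, as noted above.
- The box shifted about 5 mm during the lift.
- My brightness test found no can opener pixels, so that check is only a comparison of before and after pictures.
- I had used up the picture views, so everything from hooking the scale onwards was checked from pixel values, not by eye.

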